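# Fetch the dome camera from behind the cans in the kit case

### The arm

A 7-joint arm with a two-finger parallel gripper is mounted at the origin on the work surface. World frame = base frame: x ahead of the robot, y to its left, z up, the work surface at z = 0. Lengths are in mm, angles in rad, forces in N, time in s.
With the tool pointing down it reaches from about 400 to 925 mm from the base axis. Payload 5.6 kg.
Tool frame: the origin (TCP) lies between the finger pads; the fingertips stand 19 mm ahead of it and the grasp point (between the pads) is the TCP; z points along the fingers, y is the line along which they close (so a half turn about z gives the same grasp; the last joint's range is limited). The gripper opens to 85 mm and grips with 20 to 120 N. Pads are 22 mm wide; open, the fingers measure 114 mm over their backs; the gripper's body (76 mm by 85 mm) begins 54 mm behind the grasp point. The pads swing forward as they close: fully open they stand 13 mm farther back than shut.
Start: joints at [1.162, 0.468, -0.012, 1.603, 0.006, 1.071, -0.056], TCP at [232.463, -607.016, 250.29] pointing down, gripper open.
Joint ranges: [-2.53, 2.53], [-0.31, 2.02], [-1.57, 1.55], [0.28, 2.44], [-1.29, 4.43], [0.15, 1.84], [-2.92, 2.92]. Speed limits (rad/s): [2.57, 2.57, 3.14, 3.14, 3.14, 3.14, 3.14].

### API

Orientations are given as a 3x3 rotation matrix whose columns are the frame's x, y, z axes.
In Python, from cell import * gives the robot as it stands.
- The arm moves only by the tool drive_tool, never from a script. Its argument "series" is a list of rows, each a list of 3 entries, a list of its own where there are three numbers: the opening, from -1 (shut) to 1 (fully open), then the shift along the tool's x, y, z in m, then the turn about the tool's z in degrees. A call has 1 to 5 rows; each row shifts and turns the commanded pose from where the row before left it, along the tool's axes as they then stand; what a row does not reach is not made up. A row lasts 1/12 s, in which the tool goes at most 41.7 mm and 7.16 degrees, less where a joint would pass 70% of its speed; a pose out of reach is approached as far as the arm can. A call with a gripper value outside its range is refused whole. The fingers move at their own pace and stop on an object; the grip force is fixed at half the most. Time passes only in rows, so rows that do not move let the fingers close. It gives the time, the measured TCP pose, the force, the opening and the grip force at its end, in the units of the state.
- get_obs(): the state, without advancing time (a new reading comes with each control period).
- camera(name): name is "side" or "top"; returns a dict with "frame" (480x640x3 uint8, red, green, blue), "z_map" (480x640 float32, mm along the optical axis (not along the pixel's ray), 0 where there is no reading), "vertical_fov" (degrees; the focal length in pixels is half the picture's height over the tangent of half this angle, whatever the lens; pixels are square), "cx", "cy" (the principal point, pixels), "rvec" (rotation vector, rad) and "tvec" (3), from world to camera coordinates, as OpenCV has them. Camera axes: x right, y down, z forward; pixel columns grow to the right and rows downward; lengths in mm; the calibration is good to about 2 mm. A picture is of the moment at which its call begins.
- finish_job(): hands the job in; it is judged then, once.
Trained networks look in a picture, given as the dict that the camera call returned (one of the last four; its "shot" number tells which), for a name from the list of things; names that differ only in an ending like _2 or _b are one class to them, and where a whole thing is asked for, a point or a joint stands for the part that bears it (a point fixed in the world has none). Each returns a list of dicts, best first, with "confidence" (0 to 1); they miss things now and then, are a little off and sometimes report something else, mostly with a low value. They report only what shows in the picture. A call takes as long as a camera call.
- recognise(picture, query): "bbox" ([centre column, centre row, width, height] in pixels, round what is visible of it).
- place_of(picture, query): "position" ([column, row] in pixels: a listed point, or the origin of a listed thing).
The state is a dict: "clock": time; "q": joint angles; "joint_velocities": joint speeds; "tau": joint torques, N m; "tcp_pos": TCP position; "orientation": TCP orientation; "contact_force": force on the tool from outside, world axes, zero at the start; "torque": the same for the moment, N m; "gripper_width": finger opening in mm; "grasp_force": force on a finger pad.
Only numpy, scipy, OpenCV 4.12 (cv2) and the standard library are available. Lean on these libraries where they do the work, as an engineer would, in place of code of your own. Each camera call takes 0.05 s, during which the arm holds its last target. There are 200 camera calls.

### The job

The dome camera is hemmed in at the back of the open kit case. First clear the aerosol can, the tin and the bottle out of the way, standing all three upright on the grey parts tray; then take the camera out and set it down gently, dome up and centred, on the round white back box on the fibreboard panel, leaving the pot of screws where it stands. Finally put the can, the tin and the bottle back in the case, each upright and fully down in its own socket.

Things in the scene. Friction and masses are not known exactly. Their poses are not given: they have to be found in the camera images.
- can: aerosol can, white with a grey band and a black cap, round, upright: body 45 mm diameter up to 116 mm, then cap 37 mm diameter up to 150 mm. 0.16 to 0.29 kg. Origin: centre of its underside, z up along its axis. It starts standing in socket_can
- tin: round steel tin with a paper label, upright: 56 mm diameter (rims 58), 100 mm high, with a dark screw cap 40 mm diameter on top up to 113 mm. 0.24 to 0.42 kg. Origin: centre of its underside, z up along its axis. It starts standing in socket_tin
- bottle: flat white plastic bottle, upright: body 50 mm (its x) by 34 mm (its y), straight up to 98 mm, narrow shoulder, grey cap 24 mm diameter up to 129 mm. 0.15 to 0.26 kg. Origin: centre of its underside, z up. It starts standing in socket_bottle
- camera: mini dome camera: white base 66 mm diameter, 26 mm high, black dome up to 52 mm. 0.19-0.33 kg. Origin: centre of underside, z up to the dome. It starts on flat foam 34 mm above the table, rear middle of the case, the can, tin and bottle left, right and in front, about 82 mm axis to axis. Case walls are 55 mm high, 43 mm or more from these four axes; in its front corners lie things under 60 mm high
- socket_can: fixed dark grey foam block, 81 x 81 x 29 mm, in the kit case, with a round hole 61 mm diameter (the smaller round one), 24 mm deep. Origin: centre of its underside, on the hole's axis, 5 mm above the table; hole floor 5 mm, foam top 29 mm above it. x, y along its sides and the case's. The can's place. The three stand, in any order, left, right and in front of the camera
- socket_tin: fixed dark grey foam block, 81 x 81 x 29 mm, in the kit case, with a round hole 71 mm diameter (the larger round one), 24 mm deep. Origin: centre of its underside, on the hole's axis, 5 mm above the table; hole floor 5 mm, foam top 29 mm above it. x, y along its sides and the case's. The tin's place. The three stand, in any order, left, right and in front of the camera
- socket_bottle: fixed dark grey foam block, 81 x 81 x 29 mm, in the kit case, with a rectangular hole 66 mm (its x) by 50 mm (its y), 24 mm deep. Origin: centre of its underside, on the hole's axis, 5 mm above the table; hole floor 5 mm, foam top 29 mm above it. x, y along its sides and the case's. The bottle's place, its 50 mm side along x. The three stand, in any order, left, right and in front of the camera
- tray: empty shallow grey plastic parts tray on the table to one side of the case (left or right), fixed: 250 mm (its x) by 150 mm (its y), 3 mm floor and 3 mm walls, rim 14 mm high. Origin: centre of its underside, on the table; z up
- mount: round white back box for the camera, fixed on a brown fibreboard panel (250 x 170 x 9 mm) on the table, across the case from the tray: 92 mm diameter, 100 mm at the foot, flat top with a black cable hole, short grey pipe stub to its +x. Origin: centre of its underside, 9 mm above the table; the flat top is 36 mm above it; z up
- screw_pot: small clear pot of screws, loose, 44 mm diameter, 24 mm high, standing on the fibreboard panel 100 to 155 mm from the mount. Origin: centre of its underside. It is to be left where it stands

How it is judged (in metres and radians):
On the way, in this order (a step that is already met when the one before it is completed fails the run):
1. the can, the tin and the bottle all stand released and upright on the parts tray (x of can in the frame of tray between -0.122 and 0.122 m and y of can in the frame of tray between -0.072 and 0.072 m and z of can in the frame of tray between -0.002 and 0.008 m and linear speed of each of can, tin, bottle below 0.02 m/s and angle between each of can, tin, bottle's own z axis and vertical below 0.1 rad and contact force between each of can, tin, bottle and the fingers below 0.1 N and x of tin in the frame of tray between -0.122 and 0.122 m and y of tin in the frame of tray between -0.072 and 0.072 m and z of tin in the frame of tray between -0.002 and 0.008 m and x of bottle in the frame of tray between -0.122 and 0.122 m and y of bottle in the frame of tray between -0.072 and 0.072 m and z of bottle in the frame of tray between -0.002 and 0.008 m), for 0.2 s.
2. with those three still on the tray, the camera stands released, dome up and centred on the back box (all of step 1 and horizontal distance between camera and mount below 0.01 m and z of camera in the frame of mount between 0.033 and 0.039 m and linear speed of camera below 0.02 m/s and angle between camera's own z axis and vertical below 0.1 rad and contact force between camera and the fingers below 0.1 N), for 0.2 s.
At the end, for the whole second after the job is handed in: The camera rests dome up on the back box's flat top, its axis within 10 mm of the box's axis; the can, the tin and the bottle each stand upright (within 0.1 rad) on the floor of their own sockets; the screw pot is within 25 mm of where it stood; all are released and at rest (horizontal distance between camera and mount below 0.01 m and z of camera in the frame of mount between 0.033 and 0.039 m and linear speed of each of camera, can, tin, bottle below 0.02 m/s and angle between each of camera, can, tin, bottle's own z axis and vertical below 0.1 rad and contact force between each of camera, can, tin, bottle and the fingers below 0.1 N and horizontal distance between can and socket_can below 0.015 m and z of can in the frame of socket_can between 0.001 and 0.009 m and horizontal distance between tin and socket_tin below 0.015 m and z of tin in the frame of socket_tin between 0.001 and 0.009 m and horizontal distance between bottle and socket_bottle below 0.015 m and z of bottle in the frame of socket_bottle between 0.001 and 0.009 m and distance of screw_pot from where it was at the start of the episode below 0.025 m); the robot touches nothing.
It fails at once if the camera is pressed on the back box with more than 60 N (contact force between camera and mount above 60 N).
It fails at once if the camera is dropped onto the back box (let go and falling at over 0.65 m/s, that is from more than about 20 mm) (horizontal distance between camera and mount below 0.06 m and z of camera in the frame of mount below 0.06 m and linear speed of camera above 0.65 m/s and contact force between camera and the fingers below 0.1 N).
It fails at once if the can, the tin, the bottle or the camera is tipped over (more than 0.8 rad) (angle between any of can, tin, bottle, camera's own z axis and vertical above 0.8 rad).
It fails at once if the pot of screws is pushed more than 25 mm or tipped (distance of screw_pot from where it was at the start of the episode above 0.025 m or angle between screw_pot's own z axis and vertical above 0.6 rad).
It also fails if it takes over 149 s, if anything falls off the work surface, if the arm or the gripper's body presses on something with over 40 N, if the wrist force passes 120 N, or if a joint passes its speed limit or range.

## Working session

There is one attempt and no reset: what is moved stays moved. The work goes in short steps, Python scripts to look and compute and a tool call to move; the robot and the scene stay as the last step left them, time stands still between calls to the robot, and variables do not carry over. Pictures are saved under pics/ and viewed, at most 14 in all, crops included, and the job is handed in when it is done.

Besides the shell and the picture viewer there is one more tool, called in YAML: its name, and indented under it one key for each argument. drive_tool: Moves the arm, as the interface text tells. Its arguments: {"type":"object","properties":{"series":{"type":"array","items":{"type":"array"}}},"required":["series"]}

```bash
ls; mkdir -p pics; cat > h.py <<'E'
from cell import *
import numpy as np, cv2
def cal(p):
    R=cv2.Rodrigues(np.array(p["rvec"],float))[0]; t=np.array(p["tvec"],float).ravel()
    f=240/np.tan(np.radians(p["vertical_fov"])/2); return R,t,f
def cloud(p):
    R,t,f=cal(p); z=p["z_map"].astype(float); v,u=np.mgrid[:480,:640]
    c=np.stack([(u-p["cx"])/f*z,(v-p["cy"])/f*z,z],-1)
    w=(c-t)@R; w[z==0]=np.nan; return w
def ray(p,uv,h):
    R,t,f=cal(p); d=R.T@np.array([(uv[0]-p["cx"])/f,(uv[1]-p["cy"])/f,1]); o=-R.T@t
    return o+d*(h-o[2])/d[2]
def save(p,n): cv2.imwrite("pics/"+n,p["frame"][:,:,::-1])
E
python3 - <<'E'
from h import *
s=get_obs(); print(s)
for n in("top","side"):
    p=camera(n); save(p,n+"0.png"); R,t,f=cal(p); print(n,(-R.T@t).round(),f)
    w=cloud(p)
    for q in["can","tin","bottle","camera","socket_can","socket_tin","socket_bottle","tray","mount","screw_pot"]:
        a=recognise(p,q)[:1];b=place_of(p,q)[:1]
        print(q,[(np.round(x["bbox"]),round(x["confidence"],2)) for x in a],[(np.round(x["position"],1),round(x["confidence"],2),ray(p,x["position"],{"can":10,"tin":10,"bottle":10,"camera":34,"mount":9,"screw_pot":9,"tray":0}.get(q,5)).round(1)) for x in b])
E
```

```text
pics
{'clock': 0.0, 'q': array([ 1.1619984 ,  0.46835089, -0.01159242,  1.60366057,  0.00600653,
        1.07136747, -0.05630364]), 'joint_velocities': array([-4.71628047e-04, -6.20285877e-04,  6.30071113e-04,  5.91779454e-04,
       -7.47211610e-04,  2.27248840e-05,  2.35994637e-04]), 'tau': array([ 6.89293229e-04, -5.32380867e+01,  2.13988015e-02, -2.51301116e+01,
        1.14537127e-02,  7.86838238e-03, -3.02797233e-06]), 'tcp_pos': array([ 232.24165106, -606.5252503 ,  249.34004389]), 'orientation': array([[ 9.33864908e-01,  3.57625183e-01, -7.49376166e-04],
       [ 3.57625943e-01, -9.33863575e-01,  1.58371650e-03],
       [-1.33438205e-04, -1.74697362e-03, -9.99998465e-01]]), 'contact_force': array([ 0.05594567, -0.42286514, -0.78856761]), 'torque': array([0.0179125 , 0.00102943, 0.01812876]), 'grasp_force': 0.0, 'gripper_width': 85.16440015120853}
top [416. -38. 936.] 434.9725905466136
can [(array([266., 201.,  32.,  30.]), 0.78)] [(array([266.8, 213.7]), 0.82, array([576.1,  75.4,  10. ]))]
tin [(array([346., 209.,  31.,  33.]), 0.97)] [(array([343.2, 211. ]), 0.87, array([58
[... 1339 characters left out ...]
4. ]))]
socket_can [(array([287., 248.,  42.,  30.]), 0.59)] [(array([288. , 255.1]), 0.79, array([581.7,  69.7,   5. ]))]
socket_tin [(array([338., 205.,  48.,  18.]), 0.77)] [(array([336.2, 212.9]), 0.71, array([578. , -90.7,   5. ]))]
socket_bottle [(array([340., 248.,  50.,  30.]), 0.85)] [(array([339. , 253.4]), 0.62, array([ 5.e+02, -4.e-01,  5.e+00]))]
tray [(array([211., 392., 164., 152.]), 0.64)] [(array([207.3, 386.6]), 0.86, array([498.5, 373.8,   0. ]))]
mount [(array([404., 153.,  36.,  39.]), 0.88)] [(array([405.8, 156.2]), 0.86, array([ 560.2, -352.4,    9. ]))]
screw_pot [(array([451., 175.,  17.,  18.]), 0.69)] [(array([448.5, 182.1]), 0.67, array([ 427.7, -333.6,    9. ]))]
```

```bash
python3 - <<'E'
from h import *
T=camera("top");S=camera("side");cv2.imwrite("pics/b.png",np.vstack([cv2.resize(T["frame"][120:370,60:560],(800,400))[:,:,::-1]])); save(S,"side1.png")
def blob(lo,hi,c,r,names):
    for n,p in names:
        w=cloud(p); m=(w[...,2]>lo)&(w[...,2]<hi)&(np.hypot(w[...,0]-c[0],w[...,1]-c[1])<r)
        q=w[m][:,:2].astype(np.float32)
        if len(q)<5: print(n,c,"none");continue
        (x,y),rad=cv2.minEnclosingCircle(q); rr=cv2.minAreaRect(q)
        print(n,c,len(q),"mean",q.mean(0).round(1),"med z",np.median(w[m][:,2]).round(1),"circ",round(x,1),round(y,1),round(rad,1),"rect",np.round(rr[0],1),np.round(rr[1],1),round(rr[2],1))
V=[("T",T),("S",S)]
blob(152,170,(582,72),40,V)   # can cap
blob(117,130,(577,-91),40,V)  # tin cap
blob(102,113,(577,-91),40,V)  # tin rim
blob(132,150,(500,-2),40,V)   # bottle cap
blob(95,112,(500,-2),40,V)    # bottle shoulder
blob(70,95,(583,-17),36,V)    # dome
blob(54,66,(583,-17),40,V)    # cam base
blob(40,52,(558,-351),60,V)   # mount top
blob(25,45,(440,-337),35,V)   # pot
blob(10,20,(495,372),180,V)   # tray rim
blob(48,62,(540,-10),230,V)   # case walls
E
```

```text
T (582, 72) 318 mean [586.5  69.2] med z 159.4 circ 587.4 69.5 18.4 rect [587.1  69.6] [36.2 35.1] 27.6
S (582, 72) 252 mean [584.1  72.2] med z 159.7 circ 585.3 70.0 19.8 rect [586.1  70.2] [35.9 36.2] 59.1
T (577, -91) 335 mean [574.7 -91.1] med z 122.4 circ 575.5 -91.1 20.0 rect [574.7 -91.2] [37.8 37.8] 47.2
S (577, -91) 216 mean [572.6 -89.1] med z 122.8 circ 574.4 -90.4 20.6 rect [573.5 -90.7] [37.8 39. ] 38.2
T (577, -91) 355 mean [573.8 -90.8] med z 109.5 circ 575.5 -91.4 28.9 rect [575.4 -91. ] [56.2 57. ] 46.4
S (577, -91) 221 mean [566.9 -81.3] med z 109.8 circ 574.1 -90.5 29.7 rect [571.4 -87.8] [55.4 51.4] 37.1
T (500, -2) 129 mean [499.7  -4.6] med z 138.6 circ 500.1 -4.4 11.8 rect [500.   -4.8] [22.3 22.3] 3.0
S (500, -2) 113 mean [497.9  -2.3] med z 138.7 circ 498.9 -3.9 12.8 rect [499.1  -3.6] [23.1 23.8] 11.5
T (500, -2) 212 mean [498.1  -5.1] med z 106.3 circ 499.8 -5.0 27.4 rect [500.3  -4.5] [34.  50.2] 86.7
S (500, -2) 239 mean [491.4   4.8] med z 105.6 circ 498.2 -1.9 27.7 rect [498.1  -0.9] [52.3 31.9] 2.7
T (583, -17) 392 mean [580.1 -10.4] med z 79.7 circ 58
[... 536 characters left out ...]
340.8 51.3 rect [ 560.8 -341.7] [90.9 93.4] 34.3
T (440, -337) 99 mean [ 432.4 -339. ] med z 31.0 circ 431.5 -337.0 22.3 rect [ 432.1 -336.5] [43.3 41.6] 80.1
S (440, -337) 115 mean [ 431.  -337.7] med z 30.6 circ 429.9 -338.0 24.9 rect [ 430.8 -337.8] [45.9 42.5] 84.0
T (495, 372) 683 mean [499.  375.2] med z 13.1 circ 495.0 373.8 144.8 rect [495.3 372.7] [249.  153.3] 0.7
S (495, 372) 1052 mean [486. 376.] med z 13.8 circ 493.8 373.4 144.6 rect [494.4 372.3] [252.4 151.4] 0.2
T (540, -10) 3875 mean [560.5  -7.4] med z 55.6 circ 589.7 -12.5 190.5 rect [588.8 -12.6] [265.6 286.7] 86.2
S (540, -10) 3420 mean [545.4   8.3] med z 55.7 circ 589.3 -12.9 191.6 rect [587.7 -12.9] [267.9 289. ] 86.1
```

View pics/b.png

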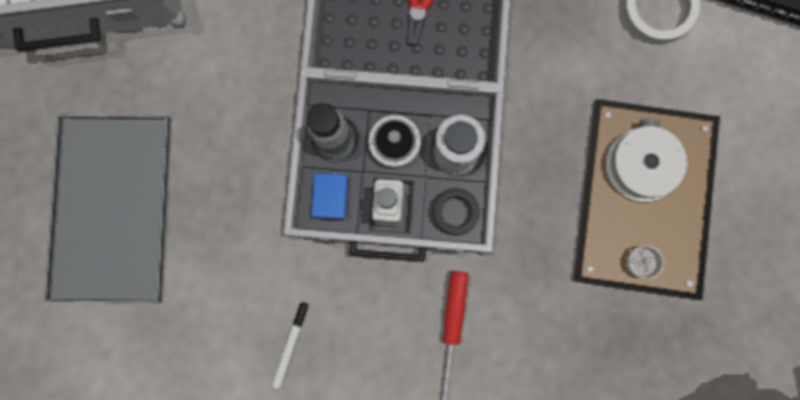

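View pics/side1.png

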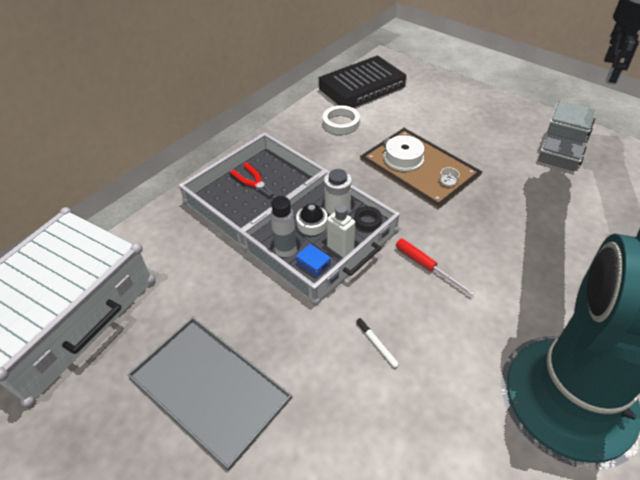

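The top view shows the case at the centre: the can is left, the tin right and the bottle in front of the camera. The tray is on the left, and the panel with the mount and pot is on the right (mount at about 650,160 in the crop, pot at about 643,262). The side view agrees: can at (285,226), tin (339,189), bottle (342,231), mount (404,153).

I'll square the tool to world axes first.

drive_tool:
  series:
    - [1, [0, 0, 0], 7]
    - [1, [0, 0, 0], 7]
    - [1, [0, 0, 0], 7]
    - [1, [0, 0, 0], 0]

```text
clock: 2.53
tcp_pos: [232.5, -607.0, 250.3]
orientation: [[1.0, -0.004, -0.0], [-0.004, -1.0, -0.0], [-0.0, 0.0, -1.0]]
contact_force: [0.1, -0.1, 0.2]
gripper_width: 85.4
grasp_force: 0.0
```

drive_tool:
  series:
    - [1, [0.0177, -0.0338, 0], 0]
    - [1, [0.0177, -0.0338, 0], 0]
    - [1, [0.0177, -0.0338, 0], 0]
    - [1, [0.0177, -0.0338, 0], 0]
    - [1, [0.0177, -0.0338, 0], 0]

```text
clock: 2.95
tcp_pos: [321.7, -436.5, 250.4]
orientation: [[1.0, 0.003, 0.0], [0.003, -1.0, -0.0], [0.0, 0.0, -1.0]]
contact_force: [0.3, -0.4, 0.5]
gripper_width: 85.4
grasp_force: 0.0
```

drive_tool:
  series:
    - [1, [0.0177, -0.0338, 0], 0]
    - [1, [0.0177, -0.0338, 0], 0]
    - [1, [0.0177, -0.0338, 0], 0]
    - [1, [0.0177, -0.0338, 0], 0]
    - [1, [0.0177, -0.0338, 0], 0]

```text
clock: 3.37
tcp_pos: [410.3, -267.5, 250.7]
orientation: [[1.0, 0.003, 0.001], [0.003, -1.0, -0.001], [0.001, 0.001, -1.0]]
contact_force: [0.6, -0.3, 0.4]
gripper_width: 85.3
grasp_force: 0.0
```

drive_tool:
  series:
    - [1, [0.0177, -0.0338, 0], 0]
    - [1, [0.0177, -0.0338, 0], 0]
    - [1, [0.0177, -0.0338, 0], 0]
    - [1, [0.0177, -0.0338, 0], 0]
    - [1, [0.0177, -0.0338, 0], 0]

```text
clock: 3.78
tcp_pos: [499.0, -98.5, 250.7]
orientation: [[1.0, 0.003, 0.001], [0.003, -1.0, -0.001], [0.001, 0.001, -1.0]]
contact_force: [0.1, -0.8, 0.6]
gripper_width: 85.2
grasp_force: 0.0
```

drive_tool:
  series:
    - [1, [0.0177, -0.0338, 0], 0]
    - [1, [0.0177, -0.0338, 0], 0]
    - [1, [0.0177, -0.0338, 0], 0]
    - [1, [0.0177, -0.0338, 0], 0]
    - [1, [0.0177, -0.0338, 0], 0]

```text
clock: 4.2
tcp_pos: [587.7, 70.4, 250.5]
orientation: [[1.0, 0.003, 0.001], [0.003, -1.0, -0.0], [0.001, 0.0, -1.0]]
contact_force: [0.9, -0.5, -0.1]
gripper_width: 85.4
grasp_force: 0.0
```

drive_tool:
  series:
    - [1, [0, 0, 0], 0]
    - [1, [0, 0, 0], 0]

```text
clock: 4.37
tcp_pos: [587.2, 71.6, 250.0]
orientation: [[1.0, 0.007, -0.0], [0.007, -1.0, 0.001], [-0.0, -0.001, -1.0]]
contact_force: [0.3, -0.8, -0.0]
gripper_width: 85.6
grasp_force: 0.0
```

drive_tool:
  series:
    - [1, [0, 0.0015, 0.03], 0]
    - [1, [0, 0, 0.03], 0]
    - [1, [0, 0, 0.03], 0]
    - [1, [0, 0, 0.03], 0]
    - [1, [0, 0, 0.018], 0]

```text
clock: 4.78
tcp_pos: [585.1, 64.8, 109.4]
orientation: [[1.0, -0.0, -0.004], [-0.0, -1.0, -0.002], [-0.004, 0.002, -1.0]]
contact_force: [0.0, 0.2, -0.6]
gripper_width: 85.7
grasp_force: 0.0
```

drive_tool:
  series:
    - [-1, [0, 0, 0], 0]
    - [-1, [0, 0, 0], 0]
    - [-1, [0, 0, 0], 0]
    - [-1, [0, 0, 0], 0]
    - [-1, [0, 0, 0], 0]

```text
clock: 5.2
tcp_pos: [588.2, 67.0, 114.2]
orientation: [[1.0, -0.001, 0.003], [-0.001, -1.0, 0.0], [0.003, -0.0, -1.0]]
contact_force: [-0.1, -0.2, 4.5]
gripper_width: 43.7
grasp_force: 58.9
```

drive_tool:
  series:
    - [-1, [0, 0, 0], 0]
    - [-1, [0, 0, 0], 0]
    - [-1, [0, 0, 0], 0]
    - [-1, [0, 0, 0], 0]
    - [-1, [0, 0, 0], 0]

```text
clock: 5.62
tcp_pos: [588.2, 67.1, 114.2]
orientation: [[1.0, -0.001, 0.003], [-0.001, -1.0, -0.0], [0.003, 0.0, -1.0]]
contact_force: [-0.3, 0.5, 6.8]
gripper_width: 43.4
grasp_force: 59.3
```

drive_tool:
  series:
    - [-1, [0, 0, -0.015], 0]
    - [-1, [0, 0, -0.02], 0]
    - [-1, [0, 0, -0.025], 0]
    - [-1, [0, 0, -0.025], 0]
    - [-1, [0, 0, -0.015], 0]

```text
clock: 6.03
tcp_pos: [587.7, 67.4, 215.1]
orientation: [[1.0, -0.0, 0.003], [-0.0, -1.0, 0.0], [0.003, -0.0, -1.0]]
contact_force: [1.0, 0.3, -1.4]
gripper_width: 43.3
grasp_force: 58.3
```

drive_tool:
  series:
    - [-1, [0, -0.01, 0], 0]
    - [-1, [0, -0.02, 0], 0]
    - [-1, [0, -0.03, 0], 0]
    - [-1, [0, -0.03, 0], 0]
    - [-1, [0, -0.03, 0], 0]

```text
clock: 6.45
tcp_pos: [586.1, 188.8, 211.0]
orientation: [[1.0, -0.001, -0.002], [-0.001, -1.0, -0.0], [-0.002, 0.0, -1.0]]
contact_force: [-0.3, -0.6, -1.4]
gripper_width: 43.8
grasp_force: 58.3
```

drive_tool:
  series:
    - [-1, [0, -0.03, 0], 0]
    - [-1, [0, -0.03, 0], 0]
    - [-1, [0, -0.03, 0], 0]
    - [-1, [0, -0.03, 0], 0]
    - [-1, [0, -0.03, 0], 0]

```text
clock: 6.87
tcp_pos: [585.9, 339.1, 210.5]
orientation: [[1.0, 0.0, -0.002], [0.0, -1.0, -0.001], [-0.002, 0.001, -1.0]]
contact_force: [0.8, -0.0, -1.5]
gripper_width: 43.9
grasp_force: 58.3
```

drive_tool:
  series:
    - [-1, [0, -0.02, 0], 0]
    - [-1, [0, -0.015, 0], 0]
    - [-1, [0, 0, 0], 0]
    - [-1, [0, 0, 0], 0]

```text
clock: 7.2
tcp_pos: [586.3, 372.6, 211.0]
orientation: [[1.0, 0.001, -0.002], [0.001, -1.0, -0.001], [-0.002, 0.001, -1.0]]
contact_force: [0.1, -0.4, -1.0]
gripper_width: 43.1
grasp_force: 58.4
```

drive_tool:
  series:
    - [-1, [0, 0, 0.02], 0]
    - [-1, [0, 0, 0.03], 0]
    - [-1, [0, 0, 0.03], 0]
    - [-1, [0, 0, 0.014], 0]
    - [-1, [0, 0, 0], 0]

```text
clock: 7.62
tcp_pos: [585.7, 368.4, 113.8]
orientation: [[1.0, -0.003, -0.006], [-0.003, -1.0, -0.006], [-0.006, 0.006, -1.0]]
contact_force: [-0.8, -0.6, -1.5]
gripper_width: 43.9
grasp_force: 58.3
```

drive_tool:
  series:
    - [-1, [0, 0, 0.002], 0]
    - [-1, [0, 0, 0.002], 0]
    - [-1, [0, 0, 0.002], 0]
    - [-1, [0, 0, 0], 0]

```text
clock: 7.95
tcp_pos: [587.9, 372.5, 113.6]
orientation: [[1.0, -0.001, 0.002], [-0.001, -1.0, 0.001], [0.002, -0.001, -1.0]]
contact_force: [-0.3, -0.6, -1.4]
gripper_width: 43.5
grasp_force: 58.3
```

```bash
python3 - <<'E'
from h import *
p=camera("side"); cv2.imwrite("pics/c.png",cv2.resize(p["frame"][240:480,100:420],(640,480))[:,:,::-1])
E
```

```text
(no output)
```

View pics/c.png

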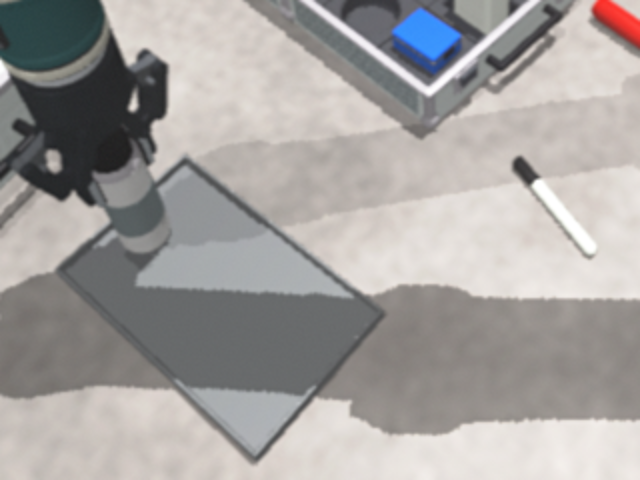

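The can hangs upright in the gripper just above the tray (base at about 145,245 in the crop). I'll keep lowering it slowly.

drive_tool:
  series:
    - [-1, [0, 0, 0.002], 0]
    - [-1, [0, 0, 0.002], 0]
    - [-1, [0, 0, 0], 0]

```text
clock: 8.25
tcp_pos: [587.1, 372.1, 108.0]
orientation: [[1.0, -0.001, -0.0], [-0.001, -1.0, -0.0], [-0.0, 0.0, -1.0]]
contact_force: [-0.6, 0.5, -2.6]
gripper_width: 43.5
grasp_force: 58.3
```

drive_tool:
  series:
    - [-1, [0, 0, 0.002], 0]
    - [-1, [0, 0, 0], 0]
    - [-1, [0, 0, 0], 0]

```text
clock: 8.5
tcp_pos: [587.6, 372.3, 107.3]
orientation: [[1.0, -0.001, 0.001], [-0.001, -1.0, 0.0], [0.001, -0.0, -1.0]]
contact_force: [-1.8, -1.2, 4.7]
gripper_width: 43.7
grasp_force: 59.2
```

drive_tool:
  series:
    - [1, [0, 0, 0], 0]
    - [1, [0, 0, 0], 0]
    - [1, [0, 0, 0], 0]
    - [1, [0, 0, 0], 0]
    - [1, [0, 0, 0], 0]

```text
clock: 8.92
tcp_pos: [587.2, 372.2, 106.0]
orientation: [[1.0, -0.001, -0.0], [-0.001, -1.0, -0.0], [-0.0, 0.0, -1.0]]
contact_force: [-0.5, -1.0, -0.3]
gripper_width: 85.4
grasp_force: 0.0
```

drive_tool:
  series:
    - [1, [0, 0, -0.015], 0]
    - [1, [0, 0, -0.02], 0]
    - [1, [0, 0, -0.035], 0]
    - [1, [0, 0, -0.035], 0]
    - [1, [0, 0, -0.035], 0]

```text
clock: 9.33
tcp_pos: [587.0, 372.2, 248.8]
orientation: [[1.0, -0.001, 0.0], [-0.001, -1.0, 0.0], [0.0, -0.0, -1.0]]
contact_force: [0.6, 0.5, -0.2]
gripper_width: 85.6
grasp_force: 0.0
```

drive_tool:
  series:
    - [1, [0, 0.033, 0], 0]
    - [1, [0, 0.033, 0], 0]
    - [1, [0, 0.033, 0], 0]
    - [1, [0, 0.033, 0], 0]
    - [1, [0, 0.033, 0], 0]

```text
clock: 9.75
tcp_pos: [587.0, 205.8, 247.7]
orientation: [[1.0, -0.0, 0.001], [-0.0, -1.0, 0.0], [0.001, -0.0, -1.0]]
contact_force: [0.2, 0.0, -0.0]
gripper_width: 85.4
grasp_force: 0.0
```

drive_tool:
  series:
    - [1, [-0.002, 0.033, 0], 0]
    - [1, [-0.002, 0.033, 0], 0]
    - [1, [-0.002, 0.033, 0], 0]
    - [1, [-0.002, 0.033, 0], 0]
    - [1, [-0.002, 0.033, 0], 0]

```text
clock: 10.17
tcp_pos: [576.8, 40.8, 247.7]
orientation: [[1.0, -0.001, 0.002], [-0.001, -1.0, 0.0], [0.002, -0.0, -1.0]]
contact_force: [0.8, -0.5, -0.5]
gripper_width: 85.4
grasp_force: 0.0
```

drive_tool:
  series:
    - [1, [-0.002, 0.033, 0], 0]
    - [1, [0, 0.033, 0], 0]
    - [1, [0, 0.033, 0], 0]
    - [1, [0, 0.033, 0], 0]
    - [1, [0, 0, 0], 0]

```text
clock: 10.58
tcp_pos: [574.4, -98.6, 247.4]
orientation: [[1.0, -0.011, 0.001], [-0.011, -1.0, -0.005], [0.001, 0.005, -1.0]]
contact_force: [-0.1, -1.3, -0.4]
gripper_width: 85.6
grasp_force: 0.0
```

```bash
python3 - <<'E'
from h import *
print(get_obs()["tcp_pos"],get_obs()["orientation"][:,0])
p=camera("top");w=cloud(p)
m=(w[...,2]>140)&(w[...,2]<165)&(np.hypot(w[...,0]-586,w[...,1]-372)<45)
print(np.nanmedian(w[m],0),cv2.minEnclosingCircle(w[m][:,:2].astype(np.float32)))
E
```

```text
[574.4492878  -98.58817678 247.39008033] [ 0.99993626 -0.01124611  0.00100195]
[585.88110312 370.46709677 152.25913205] ((586.5639038085938, 373.77044677734375), 19.525917053222656)
```

drive_tool:
  series:
    - [1, [0, 0.001, 0.02], 0]
    - [1, [0, 0, 0.03], 0]
    - [1, [0, 0, 0.03], 0]
    - [1, [0, 0, 0.03], 0]
    - [1, [0, 0, 0], 0]

```text
clock: 11.05
tcp_pos: [571.3, -88.9, 131.6]
orientation: [[1.0, 0.001, -0.009], [0.001, -1.0, 0.002], [-0.009, -0.002, -1.0]]
contact_force: [-1.1, -0.0, -0.4]
gripper_width: 85.3
grasp_force: 0.0
```

drive_tool:
  series:
    - [1, [0, 0, 0.02], 0]
    - [1, [0, 0, 0.02], 0]
    - [1, [0, 0, 0.01], 0]
    - [1, [0, 0, 0], 0]
    - [1, [0, 0, 0], 0]

```text
clock: 11.47
tcp_pos: [575.5, -90.2, 87.4]
orientation: [[1.0, -0.0, 0.001], [-0.0, -1.0, 0.0], [0.001, -0.0, -1.0]]
contact_force: [0.7, 0.1, 0.4]
gripper_width: 85.8
grasp_force: 0.0
```

drive_tool:
  series:
    - [-1, [0, 0, 0], 0]
    - [-1, [0, 0, 0], 0]
    - [-1, [0, 0, 0], 0]
    - [-1, [0, 0, 0], 0]
    - [-1, [0, 0, 0], 0]

```text
clock: 11.88
tcp_pos: [575.9, -91.2, 87.9]
orientation: [[1.0, -0.001, 0.002], [-0.001, -1.0, -0.001], [0.002, 0.001, -1.0]]
contact_force: [-0.9, -1.4, 5.9]
gripper_width: 55.1
grasp_force: 62.2
```

drive_tool:
  series:
    - [-1, [0, 0, -0.01], 0]
    - [-1, [0, 0, -0.02], 0]
    - [-1, [0, 0, -0.03], 0]
    - [-1, [0, 0, -0.03], 0]
    - [-1, [0, 0, -0.02], 0]

```text
clock: 12.3
tcp_pos: [575.3, -90.7, 199.2]
orientation: [[1.0, -0.001, 0.002], [-0.001, -1.0, -0.0], [0.002, 0.0, -1.0]]
contact_force: [0.6, -0.3, -3.8]
gripper_width: 55.0
grasp_force: 64.0
```

drive_tool:
  series:
    - [-1, [0, -0.01, 0], 0]
    - [-1, [-0.005, -0.02, 0], 0]
    - [-1, [-0.005, -0.03, 0], 0]
    - [-1, [-0.005, -0.03, 0], 0]
    - [-1, [-0.005, -0.03, 0], 0]

```text
clock: 12.72
tcp_pos: [553.4, 30.8, 195.2]
orientation: [[1.0, -0.001, -0.002], [-0.001, -1.0, 0.0], [-0.002, -0.0, -1.0]]
contact_force: [-0.6, 0.3, -3.6]
gripper_width: 55.0
grasp_force: 64.2
```

drive_tool:
  series:
    - [-1, [-0.006, -0.03, 0], 0]
    - [-1, [-0.006, -0.03, 0], 0]
    - [-1, [-0.006, -0.03, 0], 0]
    - [-1, [-0.006, -0.03, 0], 0]
    - [-1, [-0.006, -0.03, 0], 0]

```text
clock: 13.13
tcp_pos: [523.2, 181.0, 195.1]
orientation: [[1.0, -0.0, -0.002], [-0.0, -1.0, -0.0], [-0.002, 0.0, -1.0]]
contact_force: [0.6, 0.2, -3.6]
gripper_width: 55.1
grasp_force: 64.2
```

drive_tool:
  series:
    - [-1, [-0.006, -0.03, 0], 0]
    - [-1, [-0.006, -0.03, 0], 0]
    - [-1, [-0.006, -0.03, 0], 0]
    - [-1, [-0.006, -0.03, 0], 0]
    - [-1, [-0.006, -0.03, 0], 0]

```text
clock: 13.55
tcp_pos: [493.3, 330.6, 195.0]
orientation: [[1.0, -0.0, -0.002], [-0.0, -1.0, -0.001], [-0.002, 0.001, -1.0]]
contact_force: [0.4, 0.1, -3.3]
gripper_width: 55.2
grasp_force: 64.2
```

drive_tool:
  series:
    - [-1, [0, -0.025, 0], 0]
    - [-1, [0, -0.017, 0], 0]
    - [-1, [0, 0, 0], 0]
    - [-1, [0, 0, 0], 0]
    - [-1, [0, 0, 0], 0]

```text
clock: 13.97
tcp_pos: [494.6, 370.2, 195.1]
orientation: [[1.0, -0.001, -0.002], [-0.001, -1.0, -0.002], [-0.002, 0.002, -1.0]]
contact_force: [0.2, 0.2, -2.9]
gripper_width: 55.1
grasp_force: 64.4
```

drive_tool:
  series:
    - [-1, [0, 0, 0.02], 0]
    - [-1, [0, 0, 0.03], 0]
    - [-1, [0, 0, 0.03], 0]
    - [-1, [0, 0, 0.019], 0]
    - [-1, [0, 0, 0.01], 0]

```text
clock: 14.38
tcp_pos: [494.2, 368.1, 84.0]
orientation: [[1.0, -0.003, -0.004], [-0.003, -1.0, -0.004], [-0.004, 0.004, -1.0]]
contact_force: [-0.3, -0.2, -3.2]
gripper_width: 55.1
grasp_force: 64.4
```

drive_tool:
  series:
    - [-1, [0, 0, 0], 0]
    - [-1, [0, 0, 0], 0]
    - [-1, [0, 0, 0.002], 0]
    - [-1, [0, 0, 0], 0]

```text
clock: 14.72
tcp_pos: [496.1, 371.7, 86.7]
orientation: [[1.0, -0.001, 0.002], [-0.001, -1.0, 0.001], [0.002, -0.001, -1.0]]
contact_force: [0.8, 0.3, -2.8]
gripper_width: 55.0
grasp_force: 64.4
```

drive_tool:
  series:
    - [-1, [0, 0, 0.002], 0]
    - [-1, [0, 0, 0], 0]
    - [-1, [0, 0, 0], 0]

```text
clock: 14.97
tcp_pos: [495.4, 371.4, 83.7]
orientation: [[1.0, -0.001, 0.001], [-0.001, -1.0, 0.0], [0.001, -0.0, -1.0]]
contact_force: [0.2, -0.3, -3.2]
gripper_width: 54.9
grasp_force: 64.4
```

drive_tool:
  series:
    - [-1, [0, 0, 0.002], 0]
    - [-1, [0, 0, 0], 0]
    - [-1, [0, 0, 0], 0]

```text
clock: 15.22
tcp_pos: [495.2, 371.3, 81.1]
orientation: [[1.0, -0.001, -0.0], [-0.001, -1.0, -0.0], [-0.0, 0.0, -1.0]]
contact_force: [-0.3, -0.6, -4.3]
gripper_width: 55.1
grasp_force: 64.4
```

drive_tool:
  series:
    - [-1, [0, 0, 0.001], 0]
    - [-1, [0, 0, 0], 0]
    - [-1, [0, 0, 0], 0]

```text
clock: 15.47
tcp_pos: [495.4, 371.3, 81.0]
orientation: [[1.0, -0.001, 0.0], [-0.001, -1.0, -0.0], [0.0, 0.0, -1.0]]
contact_force: [-1.0, -2.0, 4.1]
gripper_width: 55.2
grasp_force: 65.0
```

drive_tool:
  series:
    - [1, [0, 0, 0], 0]
    - [1, [0, 0, 0], 0]
    - [1, [0, 0, 0], 0]
    - [1, [0, 0, 0], 0]
    - [1, [0, 0, 0], 0]

```text
clock: 15.88
tcp_pos: [495.3, 371.4, 80.2]
orientation: [[1.0, -0.001, 0.0], [-0.001, -1.0, 0.0], [0.0, -0.0, -1.0]]
contact_force: [0.0, 0.4, 0.6]
gripper_width: 85.3
grasp_force: 0.0
```

drive_tool:
  series:
    - [1, [0, 0, -0.015], 0]
    - [1, [0, 0, -0.02], 0]
    - [1, [0, 0, -0.035], 0]
    - [1, [0, 0, -0.035], 0]
    - [1, [0, 0, -0.035], 0]

```text
clock: 16.3
tcp_pos: [494.9, 371.1, 221.4]
orientation: [[1.0, -0.001, -0.001], [-0.001, -1.0, -0.0], [-0.001, 0.0, -1.0]]
contact_force: [0.3, 0.3, 0.2]
gripper_width: 85.3
grasp_force: 0.0
```

drive_tool:
  series:
    - [1, [0, 0.03, 0], 0]
    - [1, [0.002, 0.03, 0], 0]
    - [1, [0.002, 0.03, 0], 0]
    - [1, [0, 0.03, 0], 0]
    - [1, [0, 0.03, 0], 0]

```text
clock: 16.72
tcp_pos: [499.1, 219.9, 220.4]
orientation: [[1.0, -0.001, 0.0], [-0.001, -1.0, 0.0], [0.0, -0.0, -1.0]]
contact_force: [0.5, 0.5, -0.4]
gripper_width: 85.6
grasp_force: 0.0
```

drive_tool:
  series:
    - [1, [0, 0.03, 0], 0]
    - [1, [0, 0.03, 0], 0]
    - [1, [0, 0.03, 0], 0]
    - [1, [0, 0.03, 0], 0]
    - [1, [0, 0.03, 0], 0]

```text
clock: 17.13
tcp_pos: [498.8, 69.9, 220.4]
orientation: [[1.0, -0.001, 0.0], [-0.001, -1.0, -0.0], [0.0, 0.0, -1.0]]
contact_force: [-0.8, 0.6, -0.0]
gripper_width: 85.5
grasp_force: 0.0
```

drive_tool:
  series:
    - [1, [0, 0.03, 0], 0]
    - [1, [0, 0.03, 0], 0]
    - [1, [0, 0.016, 0], 0]
    - [1, [0, 0, 0], 0]
    - [1, [0, 0, 0], 0]

```text
clock: 17.55
tcp_pos: [499.0, -5.3, 220.3]
orientation: [[1.0, -0.003, 0.0], [-0.003, -1.0, 0.0], [0.0, -0.0, -1.0]]
contact_force: [-0.4, -0.5, -0.1]
gripper_width: 85.5
grasp_force: 0.0
```

drive_tool:
  series:
    - [1, [0, 0, 0.02], 0]
    - [1, [0, 0, 0.03], 0]
    - [1, [0, 0, 0.03], 0]
    - [1, [0, 0, 0.02], 0]
    - [1, [0, 0, 0], 0]

```text
clock: 17.97
tcp_pos: [496.1, -2.8, 116.6]
orientation: [[1.0, 0.002, -0.008], [0.002, -1.0, 0.001], [-0.008, -0.001, -1.0]]
contact_force: [-0.5, 0.1, -1.3]
gripper_width: 85.4
grasp_force: 0.0
```

drive_tool:
  series:
    - [1, [0, 0, 0.015], 0]
    - [1, [0, 0, 0.013], 0]
    - [1, [0, 0, 0], 0]
    - [1, [0, 0, 0], 0]

```text
clock: 18.3
tcp_pos: [499.3, -3.6, 93.0]
orientation: [[1.0, 0.001, 0.0], [0.001, -1.0, 0.0], [0.0, -0.0, -1.0]]
contact_force: [-0.1, -0.6, 0.2]
gripper_width: 85.5
grasp_force: 0.0
```

drive_tool:
  series:
    - [-1, [0, 0, 0], 0]
    - [-1, [0, 0, 0], 0]
    - [-1, [0, 0, 0], 0]
    - [-1, [0, 0, 0], 0]
    - [-1, [0, 0, 0], 0]

```text
clock: 18.72
tcp_pos: [499.4, -4.8, 93.1]
orientation: [[1.0, -0.001, 0.001], [-0.001, -1.0, -0.0], [0.001, 0.0, -1.0]]
contact_force: [-0.6, -0.6, 4.6]
gripper_width: 33.5
grasp_force: 58.0
```

drive_tool:
  series:
    - [-1, [0, 0, 0], 0]
    - [-1, [0, 0, 0], 0]

```text
clock: 18.88
tcp_pos: [499.4, -4.8, 93.1]
orientation: [[1.0, -0.001, 0.001], [-0.001, -1.0, -0.0], [0.001, 0.0, -1.0]]
contact_force: [-1.5, -0.2, 4.1]
gripper_width: 33.5
grasp_force: 58.1
```

drive_tool:
  series:
    - [-1, [0, 0, -0.01], 0]
    - [-1, [0, 0, -0.02], 0]
    - [-1, [0, 0, -0.03], 0]
    - [-1, [0, 0, -0.03], 0]
    - [-1, [0, 0, -0.02], 0]

```text
clock: 19.3
tcp_pos: [499.4, -4.6, 205.2]
orientation: [[1.0, -0.001, 0.002], [-0.001, -1.0, 0.0], [0.002, -0.0, -1.0]]
contact_force: [1.0, -0.7, -2.0]
gripper_width: 33.9
grasp_force: 58.8
```

drive_tool:
  series:
    - [-1, [0, -0.01, 0], 0]
    - [-1, [-0.005, -0.02, 0], 0]
    - [-1, [-0.007, -0.03, 0], 0]
    - [-1, [-0.007, -0.03, 0], 0]
    - [-1, [-0.007, -0.03, 0], 0]

```text
clock: 19.72
tcp_pos: [471.7, 116.6, 201.6]
orientation: [[1.0, -0.001, -0.002], [-0.001, -1.0, -0.0], [-0.002, 0.0, -1.0]]
contact_force: [0.2, 1.6, -1.8]
gripper_width: 33.7
grasp_force: 58.8
```

drive_tool:
  series:
    - [-1, [-0.007, -0.03, 0], 0]
    - [-1, [-0.007, -0.03, 0], 0]
    - [-1, [-0.007, -0.03, 0], 0]
    - [-1, [-0.007, -0.03, 0], 0]
    - [-1, [-0.007, -0.03, 0], 0]

```text
clock: 20.13
tcp_pos: [436.6, 266.7, 201.5]
orientation: [[1.0, -0.0, -0.002], [-0.0, -1.0, -0.001], [-0.002, 0.001, -1.0]]
contact_force: [0.6, 0.2, -3.3]
gripper_width: 33.8
grasp_force: 58.8
```

drive_tool:
  series:
    - [-1, [-0.007, -0.03, 0], 0]
    - [-1, [-0.007, -0.03, 0], 0]
    - [-1, [-0.007, -0.03, 0], 0]
    - [-1, [-0.007, -0.017, 0], 0]
    - [-1, [0, 0, 0], 0]

```text
clock: 20.55
tcp_pos: [406.3, 377.3, 201.6]
orientation: [[1.0, 0.007, -0.003], [0.007, -1.0, 0.002], [-0.003, -0.002, -1.0]]
contact_force: [-0.8, -0.0, -2.2]
gripper_width: 33.4
grasp_force: 58.9
```

drive_tool:
  series:
    - [-1, [0, 0, 0.02], 0]
    - [-1, [0, 0, 0.03], 0]
    - [-1, [0, 0, 0.03], 0]
    - [-1, [0, 0, 0.02], 0]
    - [-1, [0, 0, 0.01], 0]

```text
clock: 20.97
tcp_pos: [408.3, 370.1, 88.7]
orientation: [[1.0, -0.001, -0.005], [-0.001, -1.0, -0.005], [-0.005, 0.005, -1.0]]
contact_force: [0.2, -1.4, -2.4]
gripper_width: 33.7
grasp_force: 58.8
```

drive_tool:
  series:
    - [-1, [0, 0, 0], 0]
    - [-1, [0, 0, 0], 0]
    - [-1, [0, 0, 0], 0]
    - [-1, [0, 0, 0], 0]

```text
clock: 21.3
tcp_pos: [411.0, 373.1, 93.8]
orientation: [[1.0, -0.001, 0.002], [-0.001, -1.0, 0.002], [0.002, -0.002, -1.0]]
contact_force: [1.0, -0.2, -2.6]
gripper_width: 33.8
grasp_force: 58.9
```

drive_tool:
  series:
    - [-1, [0, 0, 0.003], 0]
    - [-1, [0, 0, 0.002], 0]
    - [-1, [0, 0, 0], 0]
    - [-1, [0, 0, 0], 0]

```text
clock: 21.63
tcp_pos: [410.3, 372.3, 87.3]
orientation: [[1.0, -0.001, 0.0], [-0.001, -1.0, -0.0], [0.0, 0.0, -1.0]]
contact_force: [0.1, -0.7, -3.0]
gripper_width: 33.6
grasp_force: 58.9
```

drive_tool:
  series:
    - [-1, [0, 0, 0.002], 0]
    - [-1, [0, 0, 0], 0]
    - [-1, [0, 0, 0], 0]

```text
clock: 21.88
tcp_pos: [410.6, 372.6, 86.2]
orientation: [[1.0, -0.001, 0.001], [-0.001, -1.0, 0.0], [0.001, -0.0, -1.0]]
contact_force: [-0.7, -1.6, 5.0]
gripper_width: 33.3
grasp_force: 59.7
```

drive_tool:
  series:
    - [1, [0, 0, 0], 0]
    - [1, [0, 0, 0], 0]
    - [1, [0, 0, 0], 0]
    - [1, [0, 0, 0], 0]
    - [1, [0, 0, 0], 0]

```text
clock: 22.3
tcp_pos: [410.3, 372.4, 85.2]
orientation: [[1.0, -0.001, 0.0], [-0.001, -1.0, -0.0], [0.0, 0.0, -1.0]]
contact_force: [-0.1, 0.4, 1.2]
gripper_width: 85.2
grasp_force: 0.0
```

drive_tool:
  series:
    - [1, [0, 0, -0.015], 0]
    - [1, [0, 0, -0.02], 0]
    - [1, [0, 0, -0.035], 0]
    - [1, [0, 0, -0.035], 0]
    - [1, [0, 0, -0.035], 0]

```text
clock: 22.72
tcp_pos: [409.8, 372.1, 226.5]
orientation: [[1.0, -0.001, -0.001], [-0.001, -1.0, -0.0], [-0.001, 0.0, -1.0]]
contact_force: [1.1, 0.6, -0.3]
gripper_width: 85.6
grasp_force: 0.0
```

drive_tool:
  series:
    - [1, [0.01, 0.03, 0], 0]
    - [1, [0.015, 0.03, 0], 0]
    - [1, [0.015, 0.03, 0], 0]
    - [1, [0.015, 0.03, 0], 0]
    - [1, [0, 0, 0], 0]

```text
clock: 23.13
tcp_pos: [468.7, 245.0, 225.0]
orientation: [[1.0, -0.011, 0.001], [-0.011, -1.0, -0.004], [0.001, 0.004, -1.0]]
contact_force: [-0.1, -1.5, -0.8]
gripper_width: 85.7
grasp_force: 0.0
```

```bash
python3 - <<'E'
from h import *
print(get_obs()["tcp_pos"])
p=camera("top"); S=camera("side"); save(S,"d.png")
def c(p,lo,hi,x,y,r):
    w=cloud(p); m=(w[...,2]>lo)&(w[...,2]<hi)&(np.hypot(w[...,0]-x,w[...,1]-y)<r)
    q=w[m][:,:2].astype(np.float32); print(len(q),np.round(cv2.minEnclosingCircle(q)[0],1),np.round(cv2.minEnclosingCircle(q)[1],1),np.round(cv2.minAreaRect(q)[0],1))
for v in(p,S): c(v,54,66,581,-10,45);c(v,70,95,581,-10,36); c(v,41,49,558,-344,47)
E
```

```text
[468.67373219 245.01999512 225.03113834]
350 [581.7 -10.1] 32.9 [581.1 -10.3]
394 [581.1 -10.6] 23.4 [581.1 -10.2]
1454 [ 560.5 -342.4] 46.3 [ 560.5 -342.9]
281 [579.7  -9.3] 33.5 [577.5  -6.6]
291 [579.5  -9. ] 23.4 [578.6  -7.4]
683 [ 559.5 -343.2] 46.3 [ 558.6 -342.5]
```

View pics/d.png

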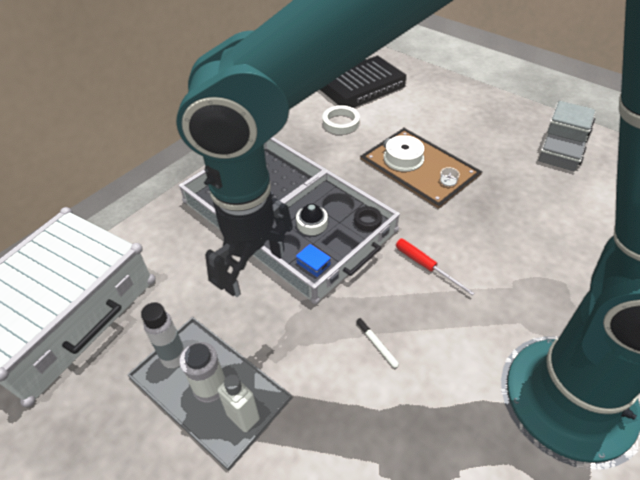

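All three stand upright on the tray: can (160,335), tin (203,370), bottle (238,405). The dome camera is now free in the case at (311,218).

drive_tool:
  series:
    - [1, [0.014, 0.03, 0], 0]
    - [1, [0.014, 0.03, 0], 0]
    - [1, [0.014, 0.03, 0], 0]
    - [1, [0.014, 0.03, 0], 0]
    - [1, [0.014, 0.03, 0], 0]

```text
clock: 23.65
tcp_pos: [535.1, 102.9, 225.3]
orientation: [[1.0, 0.002, 0.0], [0.002, -1.0, 0.001], [0.0, -0.001, -1.0]]
contact_force: [0.7, 0.3, 0.2]
gripper_width: 85.3
grasp_force: 0.0
```

drive_tool:
  series:
    - [1, [0.014, 0.03, 0], 0]
    - [1, [0.014, 0.03, 0], 0]
    - [1, [0.014, 0.03, 0], 0]
    - [1, [0, 0.02, 0], 0]
    - [1, [0, 0, 0], 0]

```text
clock: 24.07
tcp_pos: [577.5, -11.9, 224.8]
orientation: [[1.0, -0.006, -0.001], [-0.006, -1.0, -0.002], [-0.001, 0.002, -1.0]]
contact_force: [0.6, -1.0, 0.2]
gripper_width: 85.2
grasp_force: 0.0
```

drive_tool:
  series:
    - [1, [0, 0, 0], 0]
    - [1, [0, 0, 0.03], 0]
    - [1, [0, 0, 0.03], 0]
    - [1, [0, 0, 0.03], 0]
    - [1, [0, 0, 0], 0]

```text
clock: 24.48
tcp_pos: [572.8, -4.9, 130.0]
orientation: [[1.0, 0.003, -0.01], [0.003, -1.0, 0.001], [-0.01, -0.001, -1.0]]
contact_force: [-1.5, -0.8, -0.4]
gripper_width: 85.5
grasp_force: 0.0
```

drive_tool:
  series:
    - [1, [0, 0, 0], 0]
    - [1, [0, 0, 0], 0]
    - [1, [0, 0, 0], 0]

```text
clock: 24.73
tcp_pos: [578.4, -6.7, 137.5]
orientation: [[1.0, 0.0, 0.004], [0.0, -1.0, 0.0], [0.004, -0.0, -1.0]]
contact_force: [-0.3, 0.5, 0.7]
gripper_width: 85.1
grasp_force: 0.0
```

drive_tool:
  series:
    - [1, [0.0035, 0.002, 0.015], 0]
    - [1, [0, 0, 0.015], 0]
    - [1, [0, 0, 0.01], 0]
    - [1, [0, 0, 0.005], 0]
    - [1, [0, 0, 0], 0]

```text
clock: 25.15
tcp_pos: [580.2, -9.6, 90.0]
orientation: [[1.0, -0.001, -0.001], [-0.001, -1.0, 0.0], [-0.001, -0.0, -1.0]]
contact_force: [0.0, -0.1, 0.4]
gripper_width: 85.3
grasp_force: 0.0
```

drive_tool:
  series:
    - [1, [0, 0, 0], 0]
    - [1, [0, 0, 0], 0]
    - [1, [0, 0, 0], 0]

```text
clock: 25.4
tcp_pos: [581.0, -9.7, 91.1]
orientation: [[1.0, -0.001, 0.001], [-0.001, -1.0, -0.0], [0.001, 0.0, -1.0]]
contact_force: [0.1, -1.1, -0.4]
gripper_width: 85.1
grasp_force: 0.0
```

drive_tool:
  series:
    - [1, [0, 0, 0.01], 0]
    - [1, [0, 0, 0.01], 0]
    - [1, [0, 0, 0.008], 0]
    - [1, [0, 0, 0.004], 0]
    - [1, [0, 0, 0.003], 0]

```text
clock: 25.82
tcp_pos: [579.7, -9.8, 53.9]
orientation: [[1.0, -0.001, -0.002], [-0.001, -1.0, 0.0], [-0.002, -0.0, -1.0]]
contact_force: [0.2, 1.0, 0.4]
gripper_width: 85.3
grasp_force: 0.0
```

drive_tool:
  series:
    - [1, [0, 0, 0], 0]
    - [1, [0, 0, 0], 0]
    - [1, [0, 0, 0], 0]

```text
clock: 26.07
tcp_pos: [580.7, -9.7, 55.5]
orientation: [[1.0, -0.001, 0.0], [-0.001, -1.0, 0.0], [0.0, -0.0, -1.0]]
contact_force: [-0.3, -0.4, 0.2]
gripper_width: 85.2
grasp_force: 0.0
```

drive_tool:
  series:
    - [-1, [0, 0, 0], 0]
    - [-1, [0, 0, 0], 0]
    - [-1, [0, 0, 0], 0]
    - [-1, [0, 0, 0], 0]
    - [-1, [0, 0, 0], 0]

```text
clock: 26.48
tcp_pos: [581.0, -9.9, 56.3]
orientation: [[1.0, -0.001, 0.001], [-0.001, -1.0, -0.0], [0.001, 0.0, -1.0]]
contact_force: [-1.0, -0.1, 6.0]
gripper_width: 64.0
grasp_force: 66.1
```

drive_tool:
  series:
    - [-1, [0, 0, -0.01], 0]
    - [-1, [0, 0, -0.02], 0]
    - [-1, [0, 0, -0.03], 0]
    - [-1, [0, 0, -0.02], 0]
    - [-1, [0, 0, -0.01], 0]

```text
clock: 26.9
tcp_pos: [581.8, -9.7, 148.5]
orientation: [[1.0, -0.001, 0.004], [-0.001, -1.0, 0.0], [0.004, -0.0, -1.0]]
contact_force: [-0.4, -0.4, -1.7]
gripper_width: 63.9
grasp_force: 66.5
```

drive_tool:
  series:
    - [-1, [0, 0.01, 0], 0]
    - [-1, [-0.002, 0.02, 0], 0]
    - [-1, [-0.002, 0.03, 0], 0]
    - [-1, [-0.002, 0.03, 0], 0]
    - [-1, [-0.002, 0.03, 0], 0]

```text
clock: 27.32
tcp_pos: [570.8, -131.7, 143.6]
orientation: [[1.0, -0.001, -0.003], [-0.001, -1.0, 0.0], [-0.003, -0.0, -1.0]]
contact_force: [0.9, -0.8, -1.9]
gripper_width: 64.1
grasp_force: 66.5
```

drive_tool:
  series:
    - [-1, [-0.002, 0.03, 0], 0]
    - [-1, [-0.002, 0.03, 0], 0]
    - [-1, [-0.002, 0.03, 0], 0]
    - [-1, [-0.002, 0.03, 0], 0]
    - [-1, [-0.002, 0.03, 0], 0]

```text
clock: 27.73
tcp_pos: [560.4, -281.9, 143.3]
orientation: [[1.0, -0.001, -0.003], [-0.001, -1.0, 0.001], [-0.003, -0.001, -1.0]]
contact_force: [0.3, -0.2, -1.7]
gripper_width: 64.0
grasp_force: 66.5
```

drive_tool:
  series:
    - [-1, [-0.002, 0.03, 0], 0]
    - [-1, [0, 0.02, 0], 0]
    - [-1, [0, 0.01, 0], 0]
    - [-1, [0, 0, 0], 0]
    - [-1, [0, 0, 0], 0]

```text
clock: 28.15
tcp_pos: [559.5, -339.0, 144.0]
orientation: [[1.0, -0.001, -0.002], [-0.001, -1.0, 0.002], [-0.002, -0.002, -1.0]]
contact_force: [-0.5, 0.2, -2.0]
gripper_width: 63.5
grasp_force: 66.5
```

drive_tool:
  series:
    - [-1, [0, 0, 0], 0]
    - [-1, [0, 0, 0], 0]
    - [-1, [0, 0, 0], 0]

```text
clock: 28.4
tcp_pos: [560.7, -337.9, 145.3]
orientation: [[1.0, 0.002, 0.0], [0.002, -1.0, 0.001], [0.0, -0.001, -1.0]]
contact_force: [-0.5, 1.0, -1.9]
gripper_width: 64.5
grasp_force: 66.5
```

```bash
python3 - <<'E'
from h import *
s=get_obs();print(s["tcp_pos"],s["orientation"][:,0])
for n in("top","side"):
    p=camera(n); w=cloud(p)
    if n=="side": cv2.imwrite("pics/e.png",cv2.resize(p["frame"][30:270,320:640],(640,480))[:,:,::-1])
    for k in("camera","mount"):
        print(n,k,[(np.round(x["position"],1),round(x["confidence"],2),ray(p,x["position"],s["tcp_pos"][2]-22.3 if k=="camera" else 9).round(1)) for x in place_of(p,k)[:1]])
E
```

```text
[ 560.73004703 -337.88457869  145.315648  ] [9.99998336e-01 1.82451324e-03 7.65589576e-06]
top camera [(array([477.3, 213.7]), 0.59, array([ 562.1, -337. ,  123. ]))]
top mount [(array([462. , 223.9]), 0.7, array([ 559.8, -345.4,    9. ]))]
side camera [(array([408.1, 116.8]), 0.9, array([ 568.7, -354.2,  123. ]))]
side mount [(array([405. , 156.9]), 0.68, array([ 560.3, -348.8,    9. ]))]
```

View pics/e.png

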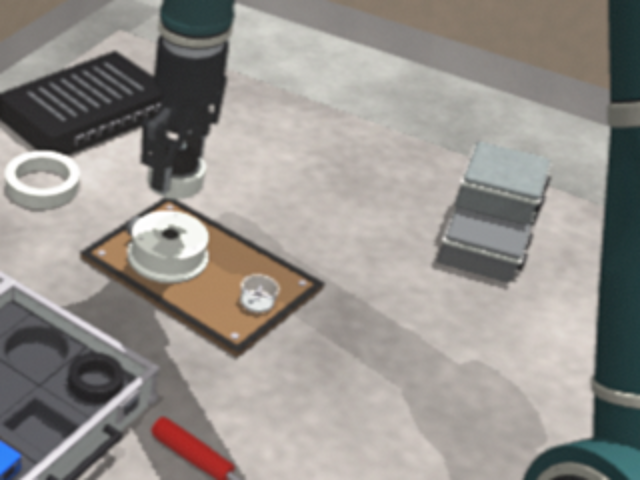

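The camera is held level above the back box (box at about 170,245 in the crop, pot at 258,295). I'll centre it and lower it slowly.

drive_tool:
  series:
    - [-1, [0, 0.004, 0.01], 0]
    - [-1, [0, 0, 0.02], 0]
    - [-1, [0, 0, 0.02], 0]
    - [-1, [0, 0, 0.01], 0]
    - [-1, [0, 0, 0.005], 0]

```text
clock: 29.12
tcp_pos: [558.8, -343.4, 77.7]
orientation: [[1.0, -0.001, -0.003], [-0.001, -1.0, 0.002], [-0.003, -0.002, -1.0]]
contact_force: [-0.1, 0.2, -2.2]
gripper_width: 63.8
grasp_force: 66.5
```

drive_tool:
  series:
    - [-1, [0, 0, 0], 0]
    - [-1, [0, 0, 0], 0]
    - [-1, [0, 0, 0], 0]
    - [-1, [0, 0, 0], 0]

```text
clock: 29.45
tcp_pos: [560.9, -344.2, 81.5]
orientation: [[1.0, -0.001, 0.002], [-0.001, -1.0, -0.001], [0.002, 0.001, -1.0]]
contact_force: [-0.4, 0.3, -2.2]
gripper_width: 64.0
grasp_force: 66.5
```

drive_tool:
  series:
    - [-1, [0, -0.001, 0.004], 0]
    - [-1, [0, 0, 0.003], 0]
    - [-1, [0, 0, 0.002], 0]
    - [-1, [0, 0, 0], 0]
    - [-1, [0, 0, 0], 0]

```text
clock: 29.87
tcp_pos: [560.1, -342.7, 71.0]
orientation: [[1.0, -0.001, -0.0], [-0.001, -1.0, 0.0], [-0.0, -0.0, -1.0]]
contact_force: [-0.4, 0.4, -2.0]
gripper_width: 63.9
grasp_force: 66.5
```

drive_tool:
  series:
    - [-1, [0, 0, 0.002], 0]
    - [-1, [0, 0, 0], 0]
    - [-1, [0, 0, 0], 0]

```text
clock: 30.12
tcp_pos: [560.1, -342.8, 69.2]
orientation: [[1.0, -0.001, -0.0], [-0.001, -1.0, 0.0], [-0.0, -0.0, -1.0]]
contact_force: [0.3, 0.4, -2.0]
gripper_width: 63.8
grasp_force: 66.5
```

drive_tool:
  series:
    - [-1, [0, 0, 0.001], 0]
    - [-1, [0, 0, 0], 0]
    - [-1, [0, 0, 0], 0]

```text
clock: 30.37
tcp_pos: [560.1, -342.8, 68.2]
orientation: [[1.0, -0.001, -0.0], [-0.001, -1.0, -0.0], [-0.0, 0.0, -1.0]]
contact_force: [-0.7, 0.3, -1.3]
gripper_width: 64.0
grasp_force: 66.5
```

drive_tool:
  series:
    - [-1, [0, 0, 0.001], 0]
    - [-1, [0, 0, 0], 0]
    - [-1, [0, 0, 0], 0]

```text
clock: 30.62
tcp_pos: [560.3, -342.9, 67.4]
orientation: [[1.0, -0.001, 0.0], [-0.001, -1.0, -0.0], [0.0, 0.0, -1.0]]
contact_force: [-0.3, -0.0, -1.4]
gripper_width: 64.0
grasp_force: 66.5
```

drive_tool:
  series:
    - [-1, [0, 0, 0.0005], 0]
    - [-1, [0, 0, 0], 0]
    - [-1, [0, 0, 0], 0]

```text
clock: 30.87
tcp_pos: [560.3, -342.9, 67.3]
orientation: [[1.0, -0.001, 0.0], [-0.001, -1.0, -0.0], [0.0, 0.0, -1.0]]
contact_force: [-1.8, 1.0, 4.2]
gripper_width: 64.0
grasp_force: 67.0
```

drive_tool:
  series:
    - [1, [0, 0, 0], 0]
    - [1, [0, 0, 0], 0]
    - [1, [0, 0, 0], 0]
    - [1, [0, 0, 0], 0]
    - [1, [0, 0, 0], 0]

```text
clock: 31.28
tcp_pos: [560.2, -342.8, 66.6]
orientation: [[1.0, -0.001, -0.0], [-0.001, -1.0, 0.0], [-0.0, -0.0, -1.0]]
contact_force: [-0.3, -0.0, 0.4]
gripper_width: 85.5
grasp_force: 0.0
```

drive_tool:
  series:
    - [1, [0, 0, -0.01], 0]
    - [1, [0, 0, -0.02], 0]
    - [1, [0, 0, -0.03], 0]
    - [1, [0, 0, -0.04], 0]
    - [1, [0, 0, -0.04], 0]

```text
clock: 31.7
tcp_pos: [559.6, -342.4, 208.3]
orientation: [[1.0, -0.001, -0.001], [-0.001, -1.0, 0.001], [-0.001, -0.001, -1.0]]
contact_force: [1.3, -1.2, 0.0]
gripper_width: 85.1
grasp_force: 0.0
```

drive_tool:
  series:
    - [1, [0, -0.03, -0.01], 0]
    - [1, [0, -0.03, -0.01], 0]
    - [1, [0, -0.03, 0], 0]
    - [1, [0, -0.03, 0], 0]
    - [1, [0, -0.03, 0], 0]

```text
clock: 32.12
tcp_pos: [560.3, -191.5, 228.1]
orientation: [[1.0, -0.001, 0.002], [-0.001, -1.0, -0.001], [0.002, 0.001, -1.0]]
contact_force: [-0.8, 0.7, 0.0]
gripper_width: 85.5
grasp_force: 0.0
```

```bash
python3 - <<'E'
from h import *
print(get_obs()["tcp_pos"])
def c(p,lo,hi,x,y,r):
    w=cloud(p); m=(w[...,2]>lo)&(w[...,2]<hi)&(np.hypot(w[...,0]-x,w[...,1]-y)<r)
    q=w[m][:,:2].astype(np.float32)
    if len(q)<5: print("none");return
    print(len(q),np.round(cv2.minEnclosingCircle(q)[0],1),np.round(cv2.minEnclosingCircle(q)[1],1),np.round(cv2.minAreaRect(q)[0],1),np.median(w[m][:,2]))
T=camera("top");S=camera("side")
cv2.imwrite("pics/f.png",cv2.resize(S["frame"][90:270,320:560],(640,480))[:,:,::-1])
for v in(T,S):
    c(v,66,76,560,-343,45);c(v,82,100,560,-343,36); c(v,41,49,558,-344,47)
    c(v,140,165,587,372,40);c(v,108,125,495,372,40);c(v,124,145,410,372,40)
E
```

```text
[ 560.25998163 -191.46188087  228.10574173]
none
none
none
365 [587.2 372.9] 18.7 [587.2 372.5] 152.25094055864844
369 [494.9 370.6] 20.5 [495.  370.2] 115.5296054336016
151 [411.9 372.1] 12.5 [412.5 371.6] 131.33386728726168
182 [ 559.1 -338.9] 33.1 [ 556.  -335.1] 71.10401768117202
188 [ 558.9 -335.8] 23.0 [ 558.2 -336.3] 90.1894042962404
265 [ 558.9 -341.3] 46.1 [ 555.3 -335.6] 45.101657058931345
460 [586.  374.2] 19.1 [585.5 374.1] 152.67163107586015
512 [493.8 371. ] 20.6 [493.9 371.5] 116.1510090333532
230 [410.7 372.9] 12.3 [410.7 373.4] 131.91329686380215
```

View pics/f.png

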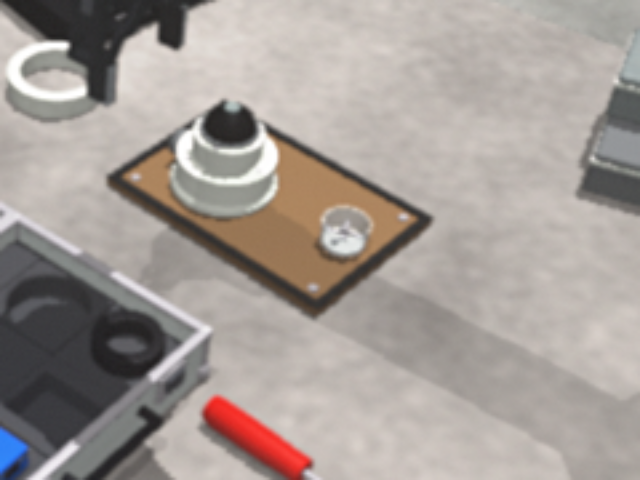

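The camera stands dome up on the back box (230,150 in the crop), and the pot (345,235) hasn't moved. Next I fetch the can and check the centring from above on the way.

drive_tool:
  series:
    - [1, [0, -0.033, 0], 0]
    - [1, [0, -0.033, 0], 0]
    - [1, [0, -0.033, 0], 0]
    - [1, [0, -0.033, 0], 0]
    - [1, [0, -0.033, 0], 0]

```text
clock: 32.63
tcp_pos: [560.5, -27.0, 227.6]
orientation: [[1.0, -0.002, 0.001], [-0.002, -1.0, -0.0], [0.001, 0.0, -1.0]]
contact_force: [-0.3, -0.5, 0.4]
gripper_width: 85.3
grasp_force: 0.0
```

drive_tool:
  series:
    - [1, [0.003, -0.033, 0], 0]
    - [1, [0.003, -0.033, 0], 0]
    - [1, [0.003, -0.033, 0], 0]
    - [1, [0.003, -0.033, 0], 0]
    - [1, [0.003, -0.033, 0], 0]

```text
clock: 33.05
tcp_pos: [575.9, 138.2, 227.6]
orientation: [[1.0, -0.001, 0.001], [-0.001, -1.0, -0.0], [0.001, 0.0, -1.0]]
contact_force: [0.3, -0.5, 1.3]
gripper_width: 85.6
grasp_force: 0.0
```

drive_tool:
  series:
    - [1, [0.003, -0.033, 0], 0]
    - [1, [0.003, -0.033, 0], 0]
    - [1, [0.003, -0.033, 0], 0]
    - [1, [0.003, -0.033, 0], 0]
    - [1, [0, -0.033, 0], 0]

```text
clock: 33.47
tcp_pos: [588.6, 303.0, 227.4]
orientation: [[1.0, -0.002, 0.001], [-0.002, -1.0, -0.0], [0.001, 0.0, -1.0]]
contact_force: [0.2, 0.3, -0.4]
gripper_width: 85.2
grasp_force: 0.0
```

drive_tool:
  series:
    - [1, [0, -0.03, 0], 0]
    - [1, [0, -0.02, 0], 0]
    - [1, [0, -0.016, 0], 0]
    - [1, [0, 0, 0], 0]
    - [1, [0, 0, 0], 0]

```text
clock: 33.88
tcp_pos: [587.8, 368.1, 226.7]
orientation: [[1.0, -0.0, -0.0], [-0.0, -1.0, -0.001], [-0.0, 0.001, -1.0]]
contact_force: [0.1, 0.2, -0.6]
gripper_width: 85.4
grasp_force: 0.0
```

```bash
python3 - <<'E'
from h import *
print(get_obs()["tcp_pos"])
def c(p,lo,hi,x,y,r):
    w=cloud(p); m=(w[...,2]>lo)&(w[...,2]<hi)&(np.hypot(w[...,0]-x,w[...,1]-y)<r)
    q=w[m][:,:2].astype(np.float32)
    print(len(q),np.round(cv2.minEnclosingCircle(q)[0],1),np.round(cv2.minEnclosingCircle(q)[1],1),np.round(cv2.minAreaRect(q)[0],1),np.median(w[m][:,2]))
T=camera("top")
c(T,66,76,560,-343,45);c(T,82,100,560,-343,36); c(T,41,49,558,-344,48)
# sockets: hole floor vs foam top
w=cloud(T)
for n,x,y in(("can",586.5,70),("tin",575,-91),("bot",499.5,-4.5)):
    m=(np.abs(w[...,2]-10)<8)&(np.hypot(w[...,0]-x,w[...,1]-y)<42); q=w[m][:,:2].astype(np.float32)
    print(n,len(q),np.round(cv2.minEnclosingCircle(q),1) if 0 else [np.round(a,1) for a in cv2.minEnclosingCircle(q)],[np.round(a,1) for a in cv2.minAreaRect(q)])
E
```

```text
[587.77920362 368.06346854 226.72890546]
353 [ 561.4 -341.1] 33.0 [ 561.6 -340. ] 71.27078648956446
394 [ 560.8 -340.3] 22.9 [ 560.9 -340.6] 90.54216749275093
577 [ 561.1 -342.2] 46.2 [ 561.  -342.3] 44.28282810605938
can 576 [array([588.9,  70. ]), np.float64(30.2)] [array([590.6,  71.2]), array([56.9, 56.7]), np.float64(2.0)]
tin 825 [array([575.7, -89.7]), np.float64(40.1)] [array([578.9, -91.5]), array([76.6, 67.3]), np.float64(84.4)]
bot 713 [array([502. ,  -6.1]), np.float64(39.6)] [array([501.5,  -6.4]), array([49.8, 65. ]), np.float64(85.9)]
```

drive_tool:
  series:
    - [1, [0, -0.002, 0.02], 0]
    - [1, [0, 0, 0.03], 0]
    - [1, [0, 0, 0.03], 0]
    - [1, [0, 0, 0.02], 0]
    - [1, [0, 0, 0.01], 0]

```text
clock: 34.35
tcp_pos: [587.4, 366.3, 113.5]
orientation: [[1.0, -0.004, -0.004], [-0.004, -1.0, -0.004], [-0.004, 0.004, -1.0]]
contact_force: [0.5, -1.1, -0.6]
gripper_width: 85.3
grasp_force: 0.0
```

drive_tool:
  series:
    - [1, [0, 0, 0], 0]
    - [1, [0, 0, 0], 0]
    - [1, [0, 0, 0], 0]
    - [1, [0, 0, 0], 0]

```text
clock: 34.68
tcp_pos: [588.8, 370.7, 118.9]
orientation: [[1.0, -0.001, 0.003], [-0.001, -1.0, 0.002], [0.003, -0.002, -1.0]]
contact_force: [0.3, -0.6, 0.5]
gripper_width: 85.6
grasp_force: 0.0
```

drive_tool:
  series:
    - [1, [-0.001, -0.002, 0.005], 0]
    - [1, [0, 0, 0.005], 0]
    - [1, [0, 0, 0], 0]
    - [1, [0, 0, 0], 0]

```text
clock: 35.02
tcp_pos: [586.4, 372.1, 106.3]
orientation: [[1.0, -0.001, -0.001], [-0.001, -1.0, -0.001], [-0.001, 0.001, -1.0]]
contact_force: [-0.5, 0.3, -1.8]
gripper_width: 85.6
grasp_force: 0.0
```

drive_tool:
  series:
    - [-1, [0, 0, 0], 0]
    - [-1, [0, 0, 0], 0]
    - [-1, [0, 0, 0], 0]
    - [-1, [0, 0, 0], 0]
    - [-1, [0, 0, 0], 0]

```text
clock: 35.43
tcp_pos: [586.9, 372.6, 107.2]
orientation: [[1.0, -0.001, 0.001], [-0.001, -1.0, 0.001], [0.001, -0.001, -1.0]]
contact_force: [0.3, 0.9, 1.0]
gripper_width: 43.8
grasp_force: 58.3
```

drive_tool:
  series:
    - [-1, [0, 0, 0], 0]
    - [-1, [0, 0, 0], 0]

```text
clock: 35.6
tcp_pos: [586.9, 372.6, 107.2]
orientation: [[1.0, -0.001, 0.001], [-0.001, -1.0, 0.001], [0.001, -0.001, -1.0]]
contact_force: [0.2, 0.5, 2.2]
gripper_width: 43.4
grasp_force: 58.3
```

drive_tool:
  series:
    - [-1, [0, 0, -0.01], 0]
    - [-1, [0, 0, -0.02], 0]
    - [-1, [0, 0, -0.03], 0]
    - [-1, [0, 0, -0.03], 0]
    - [-1, [0, 0, -0.015], 0]

```text
clock: 36.02
tcp_pos: [587.6, 372.8, 215.8]
orientation: [[1.0, -0.001, 0.003], [-0.001, -1.0, 0.002], [0.003, -0.002, -1.0]]
contact_force: [0.2, 0.6, -1.3]
gripper_width: 43.8
grasp_force: 58.3
```

drive_tool:
  series:
    - [-1, [0, 0.01, 0], 0]
    - [-1, [0, 0.02, 0], 0]
    - [-1, [0, 0.03, 0], 0]
    - [-1, [0, 0.03, 0], 0]
    - [-1, [0, 0.03, 0], 0]

```text
clock: 36.43
tcp_pos: [585.4, 249.4, 209.8]
orientation: [[1.0, -0.001, -0.003], [-0.001, -1.0, -0.002], [-0.003, 0.002, -1.0]]
contact_force: [1.0, 0.5, -2.5]
gripper_width: 43.3
grasp_force: 58.3
```

drive_tool:
  series:
    - [-1, [0, 0.03, 0], 0]
    - [-1, [0, 0.03, 0], 0]
    - [-1, [0, 0.03, 0], 0]
    - [-1, [0, 0.03, 0], 0]
    - [-1, [0, 0.03, 0], 0]

```text
clock: 36.85
tcp_pos: [584.9, 99.3, 210.1]
orientation: [[1.0, -0.002, -0.003], [-0.002, -1.0, -0.001], [-0.003, 0.001, -1.0]]
contact_force: [0.5, 0.6, -1.8]
gripper_width: 44.0
grasp_force: 58.3
```

drive_tool:
  series:
    - [-1, [0, 0.02, 0], 0]
    - [-1, [0, 0.012, 0], 0]
    - [-1, [0, 0, 0], 0]
    - [-1, [0, 0, 0], 0]
    - [-1, [0, 0, 0], 0]

```text
clock: 37.27
tcp_pos: [586.1, 72.2, 211.4]
orientation: [[1.0, 0.001, -0.001], [0.001, -1.0, 0.001], [-0.001, -0.001, -1.0]]
contact_force: [0.3, 0.4, -1.0]
gripper_width: 43.9
grasp_force: 58.3
```

drive_tool:
  series:
    - [-1, [0, 0, 0], 0]
    - [-1, [0, 0, 0], 0]
    - [-1, [0, 0, 0], 0]
    - [-1, [0, 0, 0], 0]

```text
clock: 37.6
tcp_pos: [586.4, 71.0, 211.7]
orientation: [[1.0, 0.0, -0.0], [0.0, -1.0, 0.0], [-0.0, -0.0, -1.0]]
contact_force: [-0.8, 1.0, -1.3]
gripper_width: 43.6
grasp_force: 58.3
```

drive_tool:
  series:
    - [-1, [0.002, 0.001, 0.015], 0]
    - [-1, [0, 0, 0.02], 0]
    - [-1, [0, 0, 0.02], 0]
    - [-1, [0, 0, 0.01], 0]
    - [-1, [0, 0, 0], 0]

```text
clock: 38.02
tcp_pos: [586.8, 69.1, 144.3]
orientation: [[1.0, -0.0, -0.005], [-0.0, -1.0, -0.001], [-0.005, 0.001, -1.0]]
contact_force: [0.0, -0.0, -1.7]
gripper_width: 43.3
grasp_force: 58.3
```

drive_tool:
  series:
    - [-1, [0, 0, 0], 0]
    - [-1, [0, 0, 0], 0]
    - [-1, [0, 0, 0], 0]

```text
clock: 38.27
tcp_pos: [589.4, 69.5, 148.1]
orientation: [[1.0, -0.001, 0.002], [-0.001, -1.0, 0.0], [0.002, -0.0, -1.0]]
contact_force: [-0.1, -0.7, -2.4]
gripper_width: 43.7
grasp_force: 58.3
```

drive_tool:
  series:
    - [-1, [0, 0, 0.007], 0]
    - [-1, [0, 0, 0.007], 0]
    - [-1, [0, 0, 0.007], 0]
    - [-1, [0, 0, 0.005], 0]
    - [-1, [0, 0, 0.003], 0]

```text
clock: 38.68
tcp_pos: [587.9, 69.0, 116.5]
orientation: [[1.0, -0.001, -0.002], [-0.001, -1.0, -0.0], [-0.002, 0.0, -1.0]]
contact_force: [0.2, -0.2, -1.6]
gripper_width: 43.6
grasp_force: 58.3
```

drive_tool:
  series:
    - [-1, [0, 0, 0.001], 0]
    - [-1, [0, 0, 0], 0]
    - [-1, [0, 0, 0], 0]
    - [-1, [0, 0, 0], 0]

```text
clock: 39.02
tcp_pos: [588.7, 69.3, 117.0]
orientation: [[1.0, -0.001, 0.001], [-0.001, -1.0, 0.0], [0.001, -0.0, -1.0]]
contact_force: [-0.1, -0.3, -1.5]
gripper_width: 43.7
grasp_force: 58.3
```

drive_tool:
  series:
    - [-1, [0, 0, 0.001], 0]
    - [-1, [0, 0, 0], 0]
    - [-1, [0, 0, 0], 0]

```text
clock: 39.27
tcp_pos: [588.6, 69.2, 115.9]
orientation: [[1.0, -0.001, 0.0], [-0.001, -1.0, -0.0], [0.0, 0.0, -1.0]]
contact_force: [-0.3, -0.2, -1.3]
gripper_width: 43.1
grasp_force: 58.3
```

drive_tool:
  series:
    - [-1, [0, 0, 0.002], 0]
    - [-1, [0, 0, 0], 0]
    - [-1, [0, 0, 0], 0]

```text
clock: 39.52
tcp_pos: [589.0, 69.3, 114.1]
orientation: [[1.0, -0.001, 0.001], [-0.001, -1.0, 0.0], [0.001, -0.0, -1.0]]
contact_force: [0.7, -0.2, 1.0]
gripper_width: 43.5
grasp_force: 58.5
```

drive_tool:
  series:
    - [-1, [0, 0, 0.0005], 0]
    - [-1, [0, 0, 0], 0]
    - [-1, [0, 0, 0], 0]

```text
clock: 39.77
tcp_pos: [589.0, 69.3, 114.1]
orientation: [[1.0, -0.001, 0.001], [-0.001, -1.0, -0.0], [0.001, 0.0, -1.0]]
contact_force: [0.3, -0.1, 5.1]
gripper_width: 43.9
grasp_force: 58.8
```

drive_tool:
  series:
    - [1, [0, 0, 0], 0]
    - [1, [0, 0, 0], 0]
    - [1, [0, 0, 0], 0]
    - [1, [0, 0, 0], 0]
    - [1, [0, 0, 0], 0]

```text
clock: 40.18
tcp_pos: [588.4, 69.2, 113.1]
orientation: [[1.0, -0.001, -0.0], [-0.001, -1.0, -0.0], [-0.0, 0.0, -1.0]]
contact_force: [-0.4, 0.2, -0.1]
gripper_width: 85.4
grasp_force: 0.0
```

drive_tool:
  series:
    - [1, [0, 0, -0.01], 0]
    - [1, [0, 0, -0.02], 0]
    - [1, [0, 0, -0.035], 0]
    - [1, [0, 0, -0.035], 0]
    - [1, [0, 0, -0.015], 0]

```text
clock: 40.6
tcp_pos: [590.4, 69.9, 233.7]
orientation: [[1.0, -0.001, 0.007], [-0.001, -1.0, 0.001], [0.007, -0.001, -1.0]]
contact_force: [2.2, -0.1, 1.7]
gripper_width: 85.4
grasp_force: 0.0
```

drive_tool:
  series:
    - [1, [-0.009, -0.03, 0], 0]
    - [1, [-0.01, -0.03, 0], 0]
    - [1, [-0.01, -0.03, 0], 0]
    - [1, [-0.01, -0.03, 0], 0]
    - [1, [-0.01, -0.03, 0], 0]

```text
clock: 41.02
tcp_pos: [539.0, 220.5, 229.2]
orientation: [[1.0, -0.001, 0.001], [-0.001, -1.0, 0.0], [0.001, -0.0, -1.0]]
contact_force: [0.5, 0.7, -1.1]
gripper_width: 85.5
grasp_force: 0.0
```

drive_tool:
  series:
    - [1, [-0.01, -0.03, 0], 0]
    - [1, [-0.01, -0.03, 0], 0]
    - [1, [-0.01, -0.03, 0], 0]
    - [1, [-0.01, -0.03, 0], 0]
    - [1, [-0.005, -0.02, 0], 0]

```text
clock: 41.43
tcp_pos: [492.6, 362.9, 229.3]
orientation: [[1.0, 0.003, -0.0], [0.003, -1.0, 0.002], [-0.0, -0.002, -1.0]]
contact_force: [-1.4, 0.2, -1.1]
gripper_width: 85.3
grasp_force: 0.0
```

drive_tool:
  series:
    - [1, [0, -0.012, 0], 0]
    - [1, [0, 0, 0], 0]
    - [1, [0, 0, 0], 0]
    - [1, [0, 0, 0], 0]
    - [1, [0, 0, 0], 0]

```text
clock: 41.85
tcp_pos: [495.9, 369.1, 228.2]
orientation: [[1.0, -0.004, 0.0], [-0.004, -1.0, -0.001], [0.0, 0.001, -1.0]]
contact_force: [0.7, -1.0, 0.2]
gripper_width: 85.3
grasp_force: 0.0
```

drive_tool:
  series:
    - [1, [0, 0, 0.015], 0]
    - [1, [0, 0, 0.025], 0]
    - [1, [0, 0, 0.025], 0]
    - [1, [0, 0, 0.015], 0]
    - [1, [0, 0, 0], 0]

```text
clock: 42.27
tcp_pos: [493.8, 368.0, 144.6]
orientation: [[1.0, -0.003, -0.005], [-0.003, -1.0, -0.005], [-0.005, 0.005, -1.0]]
contact_force: [-0.2, -0.4, -0.2]
gripper_width: 85.7
grasp_force: 0.0
```

drive_tool:
  series:
    - [1, [0, 0, 0], 0]
    - [1, [0, 0, 0], 0]
    - [1, [0, 0, 0], 0]

```text
clock: 42.52
tcp_pos: [495.7, 371.5, 149.9]
orientation: [[1.0, -0.001, 0.002], [-0.001, -1.0, 0.001], [0.002, -0.001, -1.0]]
contact_force: [-0.0, -0.5, 0.4]
gripper_width: 85.5
grasp_force: 0.0
```

drive_tool:
  series:
    - [1, [0, 0, 0.02], 0]
    - [1, [0, 0, 0.02], 0]
    - [1, [0, 0, 0.015], 0]
    - [1, [0, 0, 0.008], 0]
    - [1, [0, 0, 0.004], 0]

```text
clock: 42.93
tcp_pos: [494.8, 371.2, 81.0]
orientation: [[1.0, -0.001, -0.0], [-0.001, -1.0, -0.0], [-0.0, 0.0, -1.0]]
contact_force: [0.3, 0.2, -0.7]
gripper_width: 85.3
grasp_force: 0.0
```

drive_tool:
  series:
    - [1, [0, 0, 0], 0]
    - [1, [0, 0, 0], 0]
    - [1, [0, 0, 0], 0]
    - [1, [0, 0, 0], 0]

```text
clock: 43.27
tcp_pos: [495.3, 371.7, 82.3]
orientation: [[1.0, -0.001, 0.001], [-0.001, -1.0, 0.001], [0.001, -0.001, -1.0]]
contact_force: [0.3, -0.4, 0.9]
gripper_width: 85.6
grasp_force: 0.0
```

drive_tool:
  series:
    - [-1, [0, 0, 0], 0]
    - [-1, [0, 0, 0], 0]
    - [-1, [0, 0, 0], 0]
    - [-1, [0, 0, 0], 0]
    - [-1, [0, 0, 0], 0]

```text
clock: 43.68
tcp_pos: [495.0, 371.2, 81.8]
orientation: [[1.0, -0.001, 0.0], [-0.001, -1.0, -0.0], [0.0, 0.0, -1.0]]
contact_force: [-1.5, -2.0, 5.5]
gripper_width: 54.8
grasp_force: 62.7
```

drive_tool:
  series:
    - [-1, [0, 0, 0], 0]
    - [-1, [0, 0, -0.01], 0]
    - [-1, [0, 0, -0.02], 0]
    - [-1, [0, 0, -0.03], 0]
    - [-1, [0, 0, -0.03], 0]

```text
clock: 44.1
tcp_pos: [493.7, 370.7, 171.1]
orientation: [[1.0, -0.0, -0.003], [-0.0, -1.0, -0.002], [-0.003, 0.002, -1.0]]
contact_force: [1.1, 0.3, -2.8]
gripper_width: 55.0
grasp_force: 64.1
```

drive_tool:
  series:
    - [-1, [0, 0, -0.02], 0]
    - [-1, [0, 0, -0.01], 0]
    - [-1, [0, 0, 0], 0]
    - [-1, [0, 0, 0], 0]

```text
clock: 44.43
tcp_pos: [494.4, 370.8, 200.6]
orientation: [[1.0, -0.001, -0.001], [-0.001, -1.0, -0.001], [-0.001, 0.001, -1.0]]
contact_force: [1.6, -0.0, -3.9]
gripper_width: 54.7
grasp_force: 64.1
```

drive_tool:
  series:
    - [-1, [0, 0.01, 0], 0]
    - [-1, [0, 0.02, 0], 0]
    - [-1, [0, 0.03, 0], 0]
    - [-1, [0, 0.03, 0], 0]
    - [-1, [0, 0.03, 0], 0]

```text
clock: 44.85
tcp_pos: [493.3, 248.7, 199.0]
orientation: [[1.0, -0.0, -0.004], [-0.0, -1.0, -0.002], [-0.004, 0.002, -1.0]]
contact_force: [0.7, -0.6, -2.5]
gripper_width: 55.1
grasp_force: 64.3
```

drive_tool:
  series:
    - [-1, [0, 0.03, 0], 0]
    - [-1, [0, 0.03, 0], 0]
    - [-1, [0, 0.03, 0], 0]
    - [-1, [0, 0.03, 0], 0]
    - [-1, [0, 0.03, 0], 0]

```text
clock: 45.27
tcp_pos: [492.9, 98.7, 199.5]
orientation: [[1.0, -0.001, -0.004], [-0.001, -1.0, -0.001], [-0.004, 0.001, -1.0]]
contact_force: [0.6, -1.2, -3.2]
gripper_width: 54.8
grasp_force: 64.3
```

drive_tool:
  series:
    - [-1, [0, 0.03, 0], 0]
    - [-1, [0, 0.03, 0], 0]
    - [-1, [0, 0.03, 0], 0]
    - [-1, [0, 0.03, 0], 0]
    - [-1, [0, 0.03, 0], 0]

```text
clock: 45.68
tcp_pos: [492.6, -50.8, 199.6]
orientation: [[1.0, -0.001, -0.003], [-0.001, -1.0, 0.0], [-0.003, -0.0, -1.0]]
contact_force: [0.8, -0.2, -2.6]
gripper_width: 54.7
grasp_force: 64.3
```

drive_tool:
  series:
    - [-1, [0, 0.02, 0], 0]
    - [-1, [0.01, 0.02, 0], 0]
    - [-1, [0.02, 0.002, 0], 0]
    - [-1, [0.02, 0, 0], 0]
    - [-1, [0.02, 0, 0], 0]

```text
clock: 46.1
tcp_pos: [563.4, -92.3, 199.3]
orientation: [[1.0, -0.003, -0.004], [-0.003, -1.0, 0.0], [-0.004, -0.0, -1.0]]
contact_force: [-0.3, 0.1, -3.5]
gripper_width: 55.0
grasp_force: 64.3
```

drive_tool:
  series:
    - [-1, [0.012, 0, 0], 0]
    - [-1, [0, 0, 0], 0]
    - [-1, [0, 0, 0], 0]
    - [-1, [0, 0, 0], 0]
    - [-1, [0, 0, 0], 0]

```text
clock: 46.52
tcp_pos: [574.9, -91.1, 200.5]
orientation: [[1.0, -0.001, -0.002], [-0.001, -1.0, -0.0], [-0.002, 0.0, -1.0]]
contact_force: [0.2, 0.4, -3.0]
gripper_width: 55.0
grasp_force: 64.3
```

drive_tool:
  series:
    - [-1, [0.001, 0, 0.015], 0]
    - [-1, [0, 0, 0.02], 0]
    - [-1, [0, 0, 0.02], 0]
    - [-1, [0, 0, 0.015], 0]
    - [-1, [0, 0, 0.008], 0]

```text
clock: 46.93
tcp_pos: [575.4, -90.9, 121.3]
orientation: [[1.0, -0.001, -0.003], [-0.001, -1.0, 0.0], [-0.003, -0.0, -1.0]]
contact_force: [-0.3, -0.5, -3.0]
gripper_width: 54.7
grasp_force: 64.4
```

drive_tool:
  series:
    - [-1, [0, 0, 0], 0]
    - [-1, [0, 0, 0], 0]
    - [-1, [0, 0, 0], 0]
    - [-1, [0, 0, 0], 0]

```text
clock: 47.27
tcp_pos: [578.2, -90.9, 124.6]
orientation: [[1.0, -0.001, 0.002], [-0.001, -1.0, -0.0], [0.002, 0.0, -1.0]]
contact_force: [-0.5, -0.3, -3.2]
gripper_width: 55.1
grasp_force: 64.4
```

Down about 32 mm more, watching the force.

drive_tool:
  series:
    - [-1, [-0.0005, 0, 0.008], 0]
    - [-1, [0, 0, 0.008], 0]
    - [-1, [0, 0, 0.008], 0]
    - [-1, [0, 0, 0.005], 0]
    - [-1, [0, 0, 0.002], 0]

```text
clock: 47.68
tcp_pos: [576.0, -90.7, 90.7]
orientation: [[1.0, -0.001, -0.002], [-0.001, -1.0, 0.0], [-0.002, -0.0, -1.0]]
contact_force: [-0.4, -0.5, -2.8]
gripper_width: 54.7
grasp_force: 64.4
```

drive_tool:
  series:
    - [-1, [0, 0, 0], 0]
    - [-1, [0, 0, 0], 0]
    - [-1, [0, 0, 0], 0]

```text
clock: 47.93
tcp_pos: [577.1, -90.8, 92.5]
orientation: [[1.0, -0.001, 0.0], [-0.001, -1.0, -0.0], [0.0, 0.0, -1.0]]
contact_force: [0.4, -0.0, -3.7]
gripper_width: 54.9
grasp_force: 64.4
```

drive_tool:
  series:
    - [-1, [0, 0, 0.002], 0]
    - [-1, [0, 0, 0], 0]
    - [-1, [0, 0, 0], 0]

```text
clock: 48.18
tcp_pos: [576.9, -90.9, 90.3]
orientation: [[1.0, -0.001, 0.0], [-0.001, -1.0, -0.0], [0.0, 0.0, -1.0]]
contact_force: [0.5, 0.0, -2.7]
gripper_width: 54.7
grasp_force: 64.4
```

drive_tool:
  series:
    - [-1, [0, 0, 0.0015], 0]
    - [-1, [0, 0, 0], 0]
    - [-1, [0, 0, 0], 0]

```text
clock: 48.43
tcp_pos: [577.1, -90.8, 88.9]
orientation: [[1.0, -0.001, 0.001], [-0.001, -1.0, -0.0], [0.001, 0.0, -1.0]]
contact_force: [0.7, 0.4, -1.4]
gripper_width: 54.6
grasp_force: 64.4
```

drive_tool:
  series:
    - [-1, [0, 0, 0.0005], 0]
    - [-1, [0, 0, 0], 0]
    - [-1, [0, 0, 0], 0]

```text
clock: 48.68
tcp_pos: [577.2, -90.9, 88.9]
orientation: [[1.0, -0.001, 0.001], [-0.001, -1.0, -0.0], [0.001, 0.0, -1.0]]
contact_force: [-1.3, -0.0, 3.7]
gripper_width: 54.4
grasp_force: 64.7
```

drive_tool:
  series:
    - [1, [0, 0, 0], 0]
    - [1, [0, 0, 0], 0]
    - [1, [0, 0, 0], 0]
    - [1, [0, 0, 0], 0]
    - [1, [0, 0, 0], 0]

```text
clock: 49.1
tcp_pos: [576.8, -90.8, 88.1]
orientation: [[1.0, -0.001, -0.0], [-0.001, -1.0, 0.0], [-0.0, -0.0, -1.0]]
contact_force: [0.3, -0.8, -0.3]
gripper_width: 85.1
grasp_force: 0.0
```

drive_tool:
  series:
    - [1, [0, 0, -0.01], 0]
    - [1, [0, 0, -0.02], 0]
    - [1, [0, 0, -0.035], 0]
    - [1, [0, 0, -0.035], 0]
    - [1, [0, 0, -0.025], 0]

```text
clock: 49.52
tcp_pos: [577.7, -90.7, 216.9]
orientation: [[1.0, -0.001, 0.003], [-0.001, -1.0, -0.0], [0.003, 0.0, -1.0]]
contact_force: [0.4, 0.0, 0.2]
gripper_width: 85.4
grasp_force: 0.0
```

drive_tool:
  series:
    - [1, [-0.012, -0.03, 0], 0]
    - [1, [-0.012, -0.03, 0], 0]
    - [1, [-0.012, -0.03, 0], 0]
    - [1, [-0.012, -0.03, 0], 0]
    - [1, [-0.012, -0.03, 0], 0]

```text
clock: 49.93
tcp_pos: [516.3, 60.5, 214.2]
orientation: [[1.0, -0.001, 0.001], [-0.001, -1.0, -0.0], [0.001, 0.0, -1.0]]
contact_force: [0.8, 1.2, 0.0]
gripper_width: 85.5
grasp_force: 0.0
```

drive_tool:
  series:
    - [1, [-0.012, -0.033, 0], 0]
    - [1, [-0.012, -0.033, 0], 0]
    - [1, [-0.012, -0.033, 0], 0]
    - [1, [-0.012, -0.033, 0], 0]
    - [1, [-0.012, -0.033, 0], 0]

```text
clock: 50.35
tcp_pos: [456.4, 225.8, 214.2]
orientation: [[1.0, -0.001, 0.001], [-0.001, -1.0, 0.0], [0.001, -0.0, -1.0]]
contact_force: [0.4, -0.7, 0.1]
gripper_width: 85.2
grasp_force: 0.0
```

drive_tool:
  series:
    - [1, [-0.012, -0.033, 0], 0]
    - [1, [-0.012, -0.033, 0], 0]
    - [1, [-0.012, -0.033, 0], 0]
    - [1, [-0.01, -0.033, 0], 0]
    - [1, [0, -0.016, 0], 0]

```text
clock: 50.77
tcp_pos: [408.0, 377.1, 214.5]
orientation: [[1.0, 0.005, -0.0], [0.005, -1.0, 0.003], [-0.0, -0.003, -1.0]]
contact_force: [0.9, 0.2, -0.2]
gripper_width: 85.5
grasp_force: 0.0
```

drive_tool:
  series:
    - [1, [0, 0, 0], 0]
    - [1, [0, 0, 0], 0]
    - [1, [0, 0, 0], 0]
    - [1, [0, 0, 0], 0]

```text
clock: 51.1
tcp_pos: [411.9, 370.8, 213.4]
orientation: [[1.0, -0.003, 0.0], [-0.003, -1.0, -0.001], [0.0, 0.001, -1.0]]
contact_force: [0.0, -0.4, 0.4]
gripper_width: 85.5
grasp_force: 0.0
```

```bash
python3 - <<'E'
from h import *
print(get_obs()["tcp_pos"])
p=camera("side");save(p,"g.png")
E
```

```text
[411.92442994 370.7781433  213.37037598]
```

View pics/g.png

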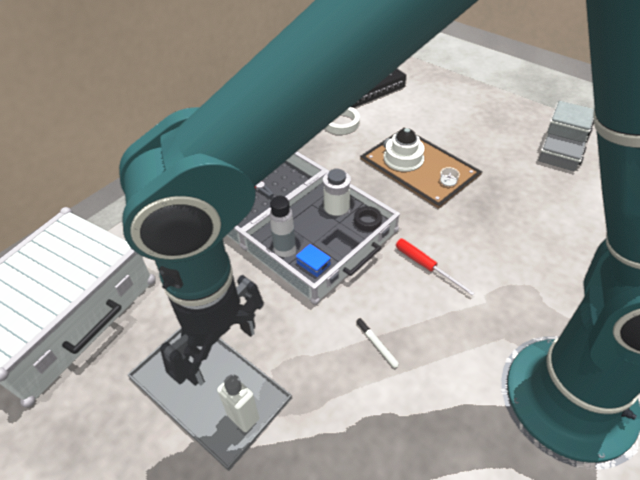

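The can (283,225) and tin (337,193) are back in the case, the camera is still on the box (405,148), and the bottle stands on the tray (238,403).

drive_tool:
  series:
    - [1, [-0.001, -0.001, 0.02], 0]
    - [1, [0, 0, 0.03], 0]
    - [1, [0, 0, 0.03], 0]
    - [1, [0, 0, 0.02], 0]
    - [1, [0, 0, 0.01], 0]

```text
clock: 51.57
tcp_pos: [409.7, 371.0, 100.7]
orientation: [[1.0, -0.003, -0.003], [-0.003, -1.0, -0.003], [-0.003, 0.003, -1.0]]
contact_force: [0.6, -0.5, 0.5]
gripper_width: 85.6
grasp_force: 0.0
```

drive_tool:
  series:
    - [1, [0, 0, 0], 0]
    - [1, [0, 0, 0], 0]
    - [1, [0, 0, 0], 0]
    - [1, [0, 0, 0], 0]

```text
clock: 51.9
tcp_pos: [411.1, 374.0, 104.9]
orientation: [[1.0, -0.001, 0.002], [-0.001, -1.0, 0.002], [0.002, -0.002, -1.0]]
contact_force: [-0.5, 0.1, -0.7]
gripper_width: 85.1
grasp_force: 0.0
```

drive_tool:
  series:
    - [1, [0, 0, 0.009], 0]
    - [1, [0, 0, 0.008], 0]
    - [1, [0, 0, 0], 0]
    - [1, [0, 0, 0], 0]
    - [1, [0, 0, 0], 0]

```text
clock: 52.32
tcp_pos: [410.1, 373.3, 86.1]
orientation: [[1.0, -0.001, -0.0], [-0.001, -1.0, -0.0], [-0.0, 0.0, -1.0]]
contact_force: [0.1, 0.2, 0.8]
gripper_width: 85.7
grasp_force: 0.0
```

drive_tool:
  series:
    - [-1, [0, 0, 0], 0]
    - [-1, [0, 0, 0], 0]
    - [-1, [0, 0, 0], 0]
    - [-1, [0, 0, 0], 0]
    - [-1, [0, 0, 0], 0]

```text
clock: 52.73
tcp_pos: [410.4, 373.3, 86.6]
orientation: [[1.0, -0.001, 0.0], [-0.001, -1.0, -0.0], [0.0, 0.0, -1.0]]
contact_force: [-0.2, -1.2, 2.3]
gripper_width: 33.5
grasp_force: 58.7
```

drive_tool:
  series:
    - [-1, [0, 0, 0], 0]
    - [-1, [0, 0, 0], 0]

```text
clock: 52.9
tcp_pos: [410.4, 373.2, 86.5]
orientation: [[1.0, -0.001, 0.0], [-0.001, -1.0, -0.0], [0.0, 0.0, -1.0]]
contact_force: [-0.4, -1.1, 3.5]
gripper_width: 33.8
grasp_force: 58.8
```

drive_tool:
  series:
    - [-1, [0, 0, -0.01], 0]
    - [-1, [0, 0, -0.02], 0]
    - [-1, [0, 0, -0.03], 0]
    - [-1, [0, 0, -0.03], 0]
    - [-1, [0, 0, -0.02], 0]

```text
clock: 53.32
tcp_pos: [410.4, 374.0, 199.0]
orientation: [[1.0, -0.0, 0.001], [-0.0, -1.0, 0.002], [0.001, -0.002, -1.0]]
contact_force: [0.1, 0.7, -1.3]
gripper_width: 33.5
grasp_force: 59.3
```

drive_tool:
  series:
    - [-1, [0, 0.01, 0], 0]
    - [-1, [0.007, 0.02, 0], 0]
    - [-1, [0.007, 0.03, 0], 0]
    - [-1, [0.007, 0.03, 0], 0]
    - [-1, [0.007, 0.03, 0], 0]

```text
clock: 53.73
tcp_pos: [437.3, 251.0, 195.1]
orientation: [[1.0, -0.0, -0.002], [-0.0, -1.0, -0.001], [-0.002, 0.001, -1.0]]
contact_force: [0.7, 1.6, -1.7]
gripper_width: 33.7
grasp_force: 59.2
```

drive_tool:
  series:
    - [-1, [0.007, 0.03, 0], 0]
    - [-1, [0.007, 0.03, 0], 0]
    - [-1, [0.007, 0.03, 0], 0]
    - [-1, [0.007, 0.03, 0], 0]
    - [-1, [0.007, 0.03, 0], 0]

```text
clock: 54.15
tcp_pos: [472.0, 101.0, 195.2]
orientation: [[1.0, -0.001, -0.002], [-0.001, -1.0, -0.001], [-0.002, 0.001, -1.0]]
contact_force: [1.0, 0.3, -2.4]
gripper_width: 33.5
grasp_force: 59.2
```

drive_tool:
  series:
    - [-1, [0.007, 0.03, 0], 0]
    - [-1, [0.007, 0.03, 0], 0]
    - [-1, [0.007, 0.03, 0], 0]
    - [-1, [0.007, 0.019, 0], 0]
    - [-1, [0, 0, 0], 0]

```text
clock: 54.57
tcp_pos: [500.8, -11.7, 195.1]
orientation: [[1.0, -0.009, -0.001], [-0.009, -1.0, -0.002], [-0.001, 0.002, -1.0]]
contact_force: [-0.3, -0.0, -3.0]
gripper_width: 33.4
grasp_force: 59.2
```

drive_tool:
  series:
    - [-1, [0, 0, 0], 0]
    - [-1, [0, 0, 0], 0]
    - [-1, [0, 0, 0], 0]
    - [-1, [0, 0, 0], 0]
    - [-1, [0, 0, 0], 0]

```text
clock: 54.98
tcp_pos: [500.7, -4.7, 196.2]
orientation: [[1.0, 0.001, -0.0], [0.001, -1.0, 0.0], [-0.0, -0.0, -1.0]]
contact_force: [-0.5, 0.2, -3.1]
gripper_width: 33.4
grasp_force: 59.3
```

drive_tool:
  series:
    - [-1, [0, 0.0005, 0.015], 1.5]
    - [-1, [0, 0, 0.02], 2]
    - [-1, [0, 0, 0.02], 0]
    - [-1, [0, 0, 0.01], 0]
    - [-1, [0, 0, 0.006], 0]

```text
clock: 55.4
tcp_pos: [500.1, -5.8, 124.0]
orientation: [[0.998, -0.061, -0.002], [-0.061, -0.998, 0.0], [-0.002, 0.0, -1.0]]
contact_force: [-0.1, 0.0, -2.2]
gripper_width: 33.8
grasp_force: 59.3
```

drive_tool:
  series:
    - [-1, [0, 0, 0], 0]
    - [-1, [0, 0, 0], 0]
    - [-1, [0, 0, 0], 0]
    - [-1, [0, 0, 0], 0]

```text
clock: 55.73
tcp_pos: [501.7, -6.2, 126.2]
orientation: [[0.998, -0.062, 0.002], [-0.062, -0.998, -0.0], [0.002, 0.0, -1.0]]
contact_force: [-0.1, 0.3, -1.9]
gripper_width: 33.7
grasp_force: 59.3
```

drive_tool:
  series:
    - [-1, [0, 0, 0.008], 0]
    - [-1, [0, 0, 0.008], 0]
    - [-1, [0, 0, 0.006], 0]
    - [-1, [0, 0, 0.004], 0]
    - [-1, [0, 0, 0.002], 0]

```text
clock: 56.15
tcp_pos: [500.3, -6.2, 96.1]
orientation: [[0.998, -0.062, -0.002], [-0.062, -0.998, 0.0], [-0.002, 0.0, -1.0]]
contact_force: [-0.2, -0.3, -2.1]
gripper_width: 33.2
grasp_force: 59.3
```

drive_tool:
  series:
    - [-1, [0, 0, 0], 0]
    - [-1, [0, 0, 0.001], 0]
    - [-1, [0, 0, 0], 0]
    - [-1, [0, 0, 0], 0]

```text
clock: 56.48
tcp_pos: [501.1, -6.2, 96.4]
orientation: [[0.998, -0.062, 0.0], [-0.062, -0.998, -0.0], [0.0, 0.0, -1.0]]
contact_force: [-0.2, -0.0, -2.0]
gripper_width: 33.6
grasp_force: 59.3
```

drive_tool:
  series:
    - [-1, [0, 0, 0.0015], 0]
    - [-1, [0, 0, 0], 0]
    - [-1, [0, 0, 0], 0]

```text
clock: 56.73
tcp_pos: [500.9, -6.3, 94.8]
orientation: [[0.998, -0.062, 0.0], [-0.062, -0.998, -0.0], [0.0, 0.0, -1.0]]
contact_force: [-0.4, -0.8, -3.0]
gripper_width: 33.3
grasp_force: 59.3
```

drive_tool:
  series:
    - [-1, [0, 0, 0.001], 0]
    - [-1, [0, 0, 0], 0]
    - [-1, [0, 0, 0], 0]

```text
clock: 56.98
tcp_pos: [500.9, -6.2, 93.7]
orientation: [[0.998, -0.062, -0.0], [-0.062, -0.998, -0.0], [-0.0, 0.0, -1.0]]
contact_force: [0.2, -0.0, -2.5]
gripper_width: 33.5
grasp_force: 59.3
```

drive_tool:
  series:
    - [-1, [0, 0, 0.0007], 0]
    - [-1, [0, 0, 0], 0]
    - [-1, [0, 0, 0], 0]

```text
clock: 57.23
tcp_pos: [501.1, -6.2, 93.5]
orientation: [[0.998, -0.062, 0.0], [-0.062, -0.998, -0.0], [0.0, 0.0, -1.0]]
contact_force: [-1.3, -0.4, 4.1]
gripper_width: 33.6
grasp_force: 59.6
```

Down on the socket floor. Now release, retreat and check.

drive_tool:
  series:
    - [1, [0, 0, 0], 0]
    - [1, [0, 0, 0], 0]
    - [1, [0, 0, 0], 0]
    - [1, [0, 0, 0], 0]
    - [1, [0, 0, 0], 0]

```text
clock: 57.65
tcp_pos: [501.0, -6.2, 93.0]
orientation: [[0.998, -0.062, 0.0], [-0.062, -0.998, 0.0], [0.0, -0.0, -1.0]]
contact_force: [0.7, -1.2, 0.1]
gripper_width: 85.5
grasp_force: 0.0
```

drive_tool:
  series:
    - [1, [0, 0, -0.01], 0]
    - [1, [0, 0, -0.02], 0]
    - [1, [0, 0, -0.035], 0]
    - [1, [0, 0, -0.035], 0]
    - [1, [0, 0, -0.035], 0]

```text
clock: 58.07
tcp_pos: [500.5, -6.0, 230.1]
orientation: [[0.998, -0.061, -0.0], [-0.061, -0.998, 0.0], [-0.0, -0.0, -1.0]]
contact_force: [1.0, -0.1, -0.3]
gripper_width: 85.7
grasp_force: 0.0
```

drive_tool:
  series:
    - [1, [0, -0.03, 0], 0]
    - [1, [0, -0.03, 0], 0]
    - [1, [0, -0.03, 0], 0]
    - [1, [0, -0.03, 0], 0]
    - [1, [0, -0.03, 0], 0]

```text
clock: 58.48
tcp_pos: [510.2, 144.8, 229.1]
orientation: [[0.998, -0.062, 0.001], [-0.062, -0.998, 0.0], [0.001, -0.0, -1.0]]
contact_force: [0.5, -0.3, -0.0]
gripper_width: 85.6
grasp_force: 0.0
```

drive_tool:
  series:
    - [1, [0, -0.03, 0], 0]
    - [1, [0, -0.03, 0], 0]
    - [1, [0, -0.03, 0], 0]
    - [1, [0, 0, 0], 0]
    - [1, [0, 0, 0], 0]

```text
clock: 58.9
tcp_pos: [515.1, 235.3, 228.6]
orientation: [[0.998, -0.058, -0.0], [-0.058, -0.998, 0.001], [-0.0, -0.001, -1.0]]
contact_force: [0.3, -0.3, -0.3]
gripper_width: 85.2
grasp_force: 0.0
```

```bash
python3 - <<'E'
from h import *
print(get_obs()["tcp_pos"],get_obs()["clock"])
def c(k,p,lo,hi,x,y,r):
    w=cloud(p); m=(w[...,2]>lo)&(w[...,2]<hi)&(np.hypot(w[...,0]-x,w[...,1]-y)<r)
    q=w[m][:,:2].astype(np.float32)
    if len(q)<5: print(k,"none");return
    print(k,len(q),np.round(cv2.minEnclosingCircle(q)[0],1),np.round(cv2.minEnclosingCircle(q)[1],1),np.median(w[m][:,2]).round(1))
T=camera("top");S=camera("side");save(S,"hs.png")
for v in(T,S):
    c("can",v,152,170,588,70,40);c("tin",v,117,130,577,-91,40);c("bot",v,132,150,501,-6,40)
    c("cam",v,66,76,560,-342,45);c("mount",v,41,49,560,-342,48);c("pot",v,25,45,431,-338,40)
E
```

```text
[515.13538632 235.3147228  228.56195955] 58.9
can 318 [589.5  70. ] 18.4 159.5
tin 340 [577.3 -90.1] 20.0 122.4
bot 130 [502.6  -6. ] 11.7 138.3
cam 351 [ 561.9 -340.6] 33.2 71.4
mount 608 [ 562.2 -342.4] 46.3 44.3
pot 101 [ 432.1 -337.5] 22.3 30.9
can 183 [588.1  72. ] 19.2 159.9
tin 225 [576.9 -89.5] 21.6 122.8
bot 108 [502.  -5.] 12.7 138.5
cam 174 [ 559.  -338.4] 32.8 71.3
mount 294 [ 560.3 -340.5] 47.4 44.9
pot 121 [ 427.9 -339. ] 25.0 30.7
```

View pics/hs.png

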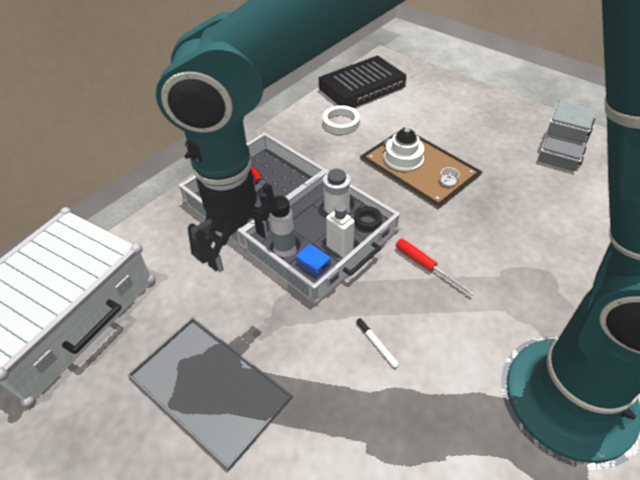

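The can (283,225), tin (337,193) and bottle (341,230) are in their sockets at their starting heights. The camera is centred on the box (405,148), and the pot (449,177) hasn't moved.

```bash
python3 -c "
from cell import *
print(finish_job())"
```

```text
the job is handed in; nothing more can be done
None
```

I handed the job in: the camera stands dome up and about 2 mm off centre on the back box, the can, tin and bottle are fully down in their own sockets, and the pot of screws hasn't moved, all by my last camera check (the hand-in gave no verdict).

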